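# Fit the second clamping bolt of a drilling fence

### The job

One foot of the drilling fence still lacks its clamping bolt: take the T-slot bolt, enter its square head into the open end of that foot's T-slot and slide it along until the stud stands fully home in the fork of the free foot. Then put the spacer sleeve over the stud and let it sit flat on the foot, as on the other foot, ready for the star knob. Leave the star knob, the other loose hardware and the rail where they are.

Things in the scene. Friction and masses are not known exactly. Their poses are not given: they have to be found in the camera images.
- t_bolt: T-slot bolt, dark steel, upright on its head on the bench: square head 28 x 28 x 9 mm, round stud 16 mm in diameter rising 90 mm from it with a bevelled top, 99 mm high in all, about 0.2 kg. Origin: centre of the head's underside; z up the stud, x and y square to the head's sides. The only bolt with a square head, and the taller one.
- sleeve: Spacer sleeve, a plain steel tube standing on end on the bench: outside 32 mm, bore 19 mm, 40 mm high, about 0.16 kg; twin of the one under the star knob on the fence's other foot. Origin: centre of its lower end; z along the tube.
- table_plate: Fixed T-slotted table on the bench, 360 (its x) x 220 (y) x 35 mm high; origin: centre of its underside. Two T-slots along x, at y = +50 mm (robot's side, the one to use) and -50 mm: slot 20 mm wide in the 12 mm thick top, over a channel 33 mm wide and 15 mm high, its floor 8 mm above the bench. Open at both ends, side walls bevelled 7 mm at 45 degrees at the -x end.
- slot_mouth (a point): Middle of the open -x end of the +y T-slot, at the height of the table's top (35 mm above the bench). Axes as the table's: +x points along the slot towards the fence. Enter the bolt here, head at channel height.
- fork_home (a point): On the fence's free foot: the point of its top face (45 mm above the bench) where the stud's axis stands when the stud touches the fork's closed end. On the slot's centre line; axes as the table's, +x towards the closed end. Fork 22 mm wide, open towards the slot's mouth, its legs ending 35 mm before this point.
- fence: Fixed drilling fence across the table: beech board 75 mm high on two dark steel angle feet 58 mm wide, 10 mm thick. Origin: on the table top midway between the fork ends; axes as the table's; free foot at y = +50 mm; upright legs of the feet begin at x = 39 mm. Foot at y = -50 mm is already clamped by bolt, sleeve and black star knob (56 mm across, top 82 mm above the table).
- rail: Loose beech rail 190 x 36 x 30 mm lying on the table along the fence's far face. Origin: centre of its underside. Leave it.
- spacer_ring: Loose flat steel ring, outside 48 mm, bore 26 mm, 12 mm high, lying on the bench; not wanted. Origin: centre of its underside.
- hex_bolt: Loose short bolt standing on a six-sided head, 55 mm high; not wanted. Origin: centre of its underside.
- star_knob: Loose black star knob, 56 mm across and 32 mm high, on the bench; to be left for later. Origin: centre of its underside.

How it is judged:
By the outcome, as a careful person would: the job done as asked, in the order asked, and still so for the second after the job is handed in, with the robot touching nothing.
It also fails if it takes over 72 s, if anything falls off the work surface, if the arm or the gripper's body presses on something with over 40 N, if the wrist force passes 120 N, or if a joint passes its speed limit or range.

### The arm

A 6-joint arm with a two-finger parallel gripper is mounted at the origin on the work surface. World frame = base frame: x ahead of the robot, y to its left, z up, the work surface at z = 0. Lengths are in mm, angles in rad, forces in N, time in s.
With the tool pointing down it reaches from about 275 to 1000 mm from the base axis. Payload 8.4 kg.
Tool frame: the origin (TCP) lies between the finger pads; the fingertips stand r.nose_length ahead of it and the grasp point (between the pads) lies 8 mm behind it (r.nose_length is the distance from the TCP to the fingertips, in mm); y points along the fingers, x is the direction in which the jaws open and shut, and the axes are right-handed (so a half turn about y gives the same grasp; the last joint's range is limited). The gripper opens to 85 mm and grips with 20 to 120 N. Pads are 22 mm wide; open, the fingers measure 114 mm over their backs; the gripper's body (76 mm by 85 mm) begins 54 mm behind the grasp point. The pads swing forward as they close: fully open they stand 13 mm farther back than shut.
Start: joints at [-1.286, 0.353, 1.633, -0, 1.155, -0.002], TCP at [176.801, -599.474, 242.281] pointing down, gripper open.
Joint ranges: [-2.63, 2.63], [-0.92, 2.1], [0.06, 2.66], [-1.3, 4.44], [0, 2.69], [-3.02, 3.02]. Speed limits (rad/s): [2.22, 2.22, 2.79, 3.14, 3.14, 3.14].

### API

Orientations are given as [roll, pitch, yaw] about the fixed x, y, z axes, in that order (R = Rz(yaw) Ry(pitch) Rx(roll)).
In Python, from rig import r, cams, order gives the robot as it stands. The module is installed in compiled form; this text tells all that it offers.
- The arm moves only by the shell command python3 -m crank 'ROWS' [FORCE]. ROWS is JSON, a list of rows, each a list of 7 numbers: the turn, a rotation vector about the tool's x, y, z in degrees, then the shift along the tool's x, y, z in cm, then the opening, from -1 (shut) to 1 (fully open). A call has exactly 10 rows; each row shifts and turns the pose as measured when the row begins, along the tool's axes as they then stand; what a row does not reach is not made up. A row lasts 1/12 s, in which the tool goes at most 41.7 mm and 7.16 degrees, less where a joint would pass 70% of its speed; a pose out of reach is approached as far as the arm can. A call with a gripper value outside its range is refused whole. The fingers move at their own pace and stop on an object; FORCE is the grip in N (left out, the last holds). Time passes only in rows, so rows that do not move let the fingers close, or fill a call up. It gives the time, the measured TCP pose, the force and the opening at its end, in the units of the state.
- r.sense(): the state, without advancing time (a new reading comes with each control period).
- cams.grab_frame(name): name is "side" or "top"; returns the picture (400x640x3 uint8, blue, green, red); there is no depth.
- cams.camera_info(name): a dict with "intrinsics" (3x3 intrinsics, pixels), "k1" (the pictures are not rectified: a ray, as slopes to the right and down, at radius r is drawn at 1 + k1 r^2 times it, then the intrinsics apply), "view" (4x4, takes a point from world to camera coordinates). Camera axes: x right, y up, looking along -z (the intrinsics and any distortion apply to the point x, -y, -z); pixel columns grow to the right and rows downward; lengths in mm; the calibration is good to about 2 mm. A picture is of the moment at which its call begins. camera_info takes no time and is no camera call.
- order.sign_off(): hands the job in, once; it reports no verdict.
The state is a dict: "clock": time; "qpos": joint angles; "qvel": joint speeds; "joint_efforts": joint torques, N m; "eef_pos": TCP position; "tcp_rot": TCP orientation; "contact_force": force on the tool from outside, world axes, zero at the start; "wrist_torque": the same for the moment, N m; "opening": opening from 0.0 (shut) to 1.0 (fully open).
Only numpy, scipy, OpenCV 4.12 (cv2) and the standard library are available. Lean on these libraries where they do the work, as an engineer would, in place of code of your own. Each camera call takes 0.05 s, during which the arm holds its last target.

## Working session

There is one attempt and no reset: what is moved stays moved. The work goes in short steps, Python scripts to look and compute and a shell command to move; the robot and the scene stay as the last step left them, time stands still between calls to the robot, and variables do not carry over. Pictures are saved under pics/ and viewed, and the job is handed in when it is done.

```bash
mkdir -p pics; ls; python3 - <<'E'
from rig import r,cams,order
import cv2,numpy as np
np.set_printoptions(precision=4,suppress=True)
s=r.sense()
for k in s: print(k,s[k])
print(r.nose_length)
for n in("side","top"):
    c=cams.camera_info(n);print(n,c)
    cv2.imwrite(f"pics/{n}0.png",cams.grab_frame(n))
E
```

```text
pics
clock 0.0
qpos [-1.2863  0.3536  1.6341 -0.      1.1552 -0.0024]
qvel [-0.0016 -0.0001 -0.0005  0.0004 -0.0001 -0.0007]
joint_efforts [ -0.0022 -60.5258 -34.2069  -0.0003   0.0094  -0.    ]
eef_pos [ 176.7003 -599.0272  241.5789]
tcp_rot [-1.5708  0.0014 -1.2839]
contact_force [0.0736 0.6574 0.1977]
wrist_torque [-0.0213  0.0131  0.0921]
opening 1.000538001161725
11.0
side {'intrinsics': array([[452.8059,   0.    , 321.6833],
       [  0.    , 452.8059, 202.1153],
       [  0.    ,   0.    ,   1.    ]]), 'k1': -0.09459995236341183, 'view': array([[  -0.8299,   -0.5577,   -0.0163,  448.8918],
       [   0.2561,   -0.4067,    0.8769, -211.504 ],
       [  -0.4957,    0.7235,    0.4804, -589.588 ],
       [   0.    ,    0.    ,    0.    ,    1.    ]])}
top {'intrinsics': array([[452.7347,   0.    , 313.28  ],
       [  0.    , 452.7347, 202.602 ],
       [  0.    ,   0.    ,   1.    ]]), 'k1': -0.06933511751671373, 'view': array([[  -0.0111,   -0.9993,    0.0353,  -30.7493],
       [   0.9877,   -0.0055,    0.1561, -574.3251],
       [  -0.1558,    0.0366,    0.9871, -878.9833],
       [   0.    ,    0.    ,    0.    ,    1.    ]])}
```

View pics/side0.png

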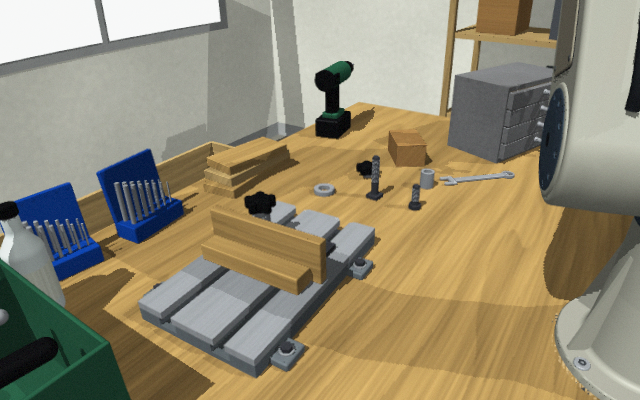

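View pics/top0.png

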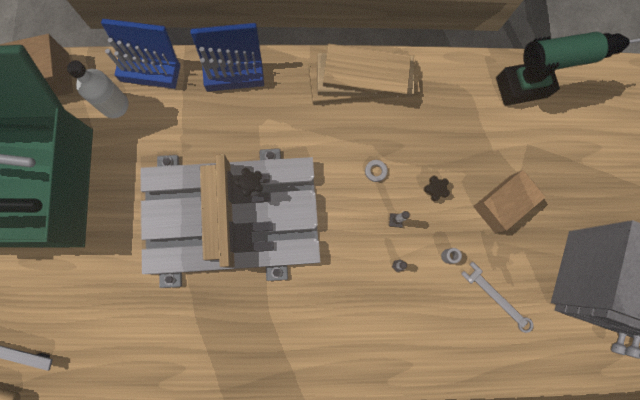

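```bash
cat > h.py <<'E'
import cv2,numpy as np
from rig import r,cams,order
np.set_printoptions(precision=2,suppress=True)
C={n:cams.camera_info(n) for n in("side","top")}
def ray(n,uv):
    c=C[n];p=cv2.undistortPoints(np.array([[uv]],float),c['intrinsics'],np.array([c['k1'],0,0,0.]))[0,0]
    V=c['view'];R=V[:3,:3];o=-R.T@V[:3,3]
    return o,R.T@np.array([p[0],-p[1],-1])
def onz(n,uv,z):
    o,d=ray(n,uv);return o+d*(z-o[2])/d[2]
def proj(n,P):
    c=C[n];V=c['view'];q=V[:3,:3]@np.array(P,float)+V[:3,3]
    return cv2.projectPoints(np.array([[q[0],-q[1],-q[2]]]),np.zeros(3),np.zeros(3),c['intrinsics'],np.array([c['k1'],0,0,0.]))[0][0,0]
def tri(a,b):
    o1,d1=ray("side",a);o2,d2=ray("top",b)
    d1=d1/np.linalg.norm(d1);d2=d2/np.linalg.norm(d2)
    t=np.linalg.lstsq(np.stack([d1,-d2],1),o2-o1,rcond=None)[0]
    p,q=o1+d1*t[0],o2+d2*t[1];return (p+q)/2,np.linalg.norm(p-q)
def zoom(im,x0,y0,w,h,s,f):
    cv2.imwrite(f,cv2.resize(im[y0:y0+h,x0:x0+w],None,fx=s,fy=s,interpolation=cv2.INTER_CUBIC))
E
python3 - <<'E'
from h import *
t=cv2.imread('pics/top0.png');s=cv2.imread('pics/side0.png')
zoom(t,130,140,200,150,4,'pics/z1.png')
zoom(t,350,150,140,130,5,'pics/z2.png') if 0 else zoom(t,350,150,130,120,5,'pics/z2.png')
zoom(s,300,140,150,80,5,'pics/z3.png')
zoom(s,130,180,260,195,3,'pics/z4.png')
E
```

```text
(no output)
```

View pics/z1.png

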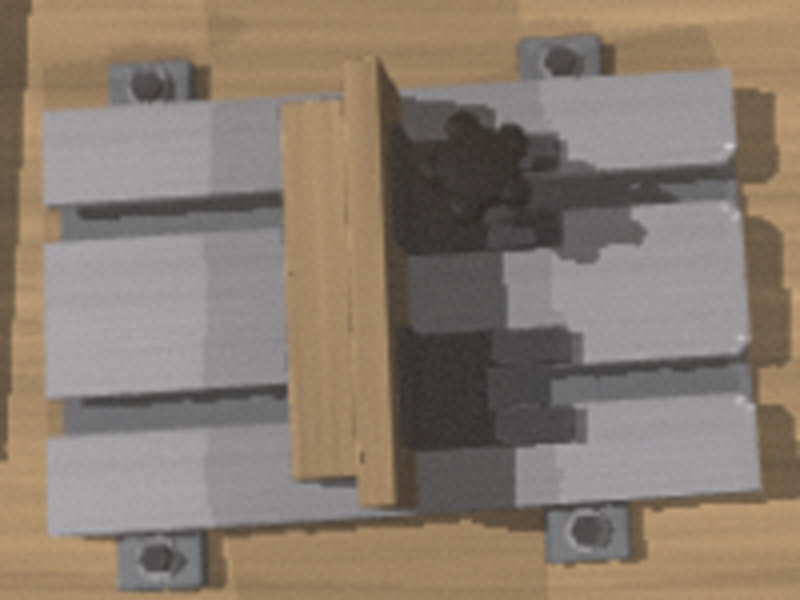

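View pics/z2.png

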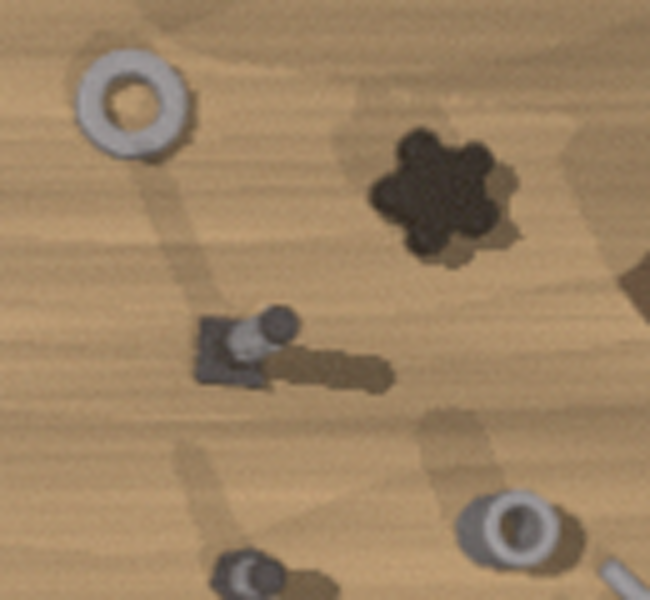

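View pics/z3.png

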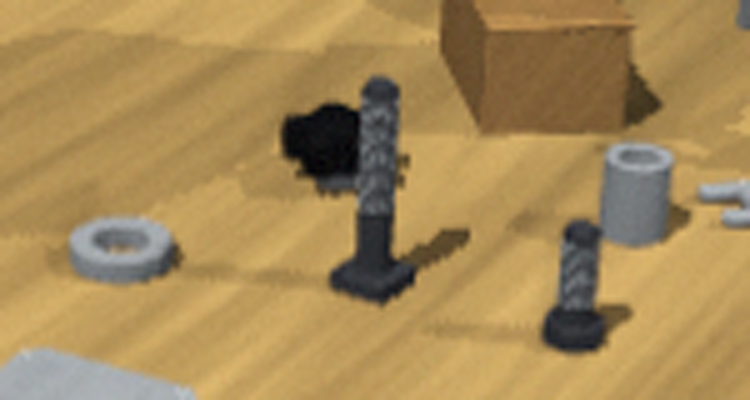

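View pics/z4.png

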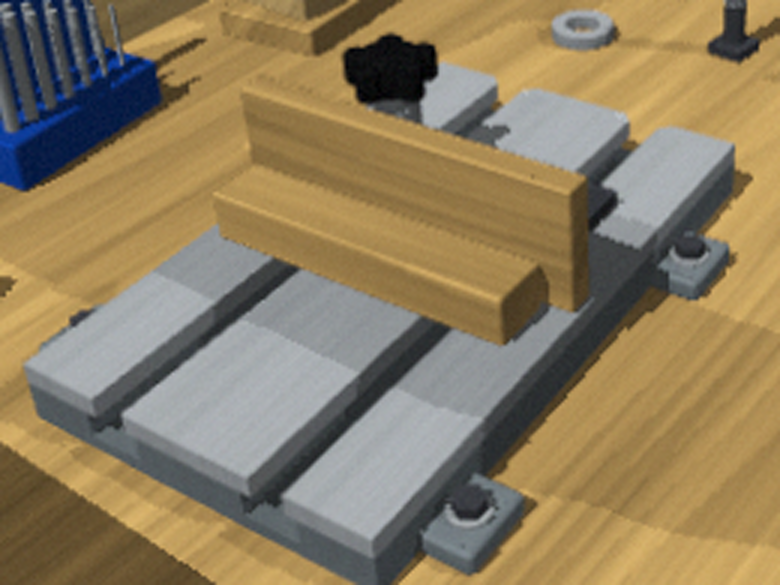

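```bash
python3 - <<'E'
from h import *
t=cv2.imread('pics/top0.png');s=cv2.imread('pics/side0.png')
a=np.clip(((t/255.)**0.5)*255,0,255).astype(np.uint8)
zoom(a,220,200,105,80,7,'pics/z5.png')
zoom(s,310,200,80,60,8,'pics/z6.png')
U=lambda x,y:((x+.5)/4-.5+130,(y+.5)/4-.5+140)
P=[onz('top',U(*p),35) for p in [(44,112),(731,70),(761,488),(50,535)]]
for p in P: print(p)
print([np.linalg.norm(P[i]-P[(i+1)%4]) for i in range(4)])
d=(P[0]+P[3]-P[1]-P[2]);print('yaw of table x',np.arctan2(d[1],d[0]),'centre',sum(P)/4)
print([np.arctan2(*(P[a]-P[b])[1::-1]) for a,b in[(0,1),(3,2)]],[np.arctan2(*(P[a]-P[b])[1::-1])+np.pi/2 for a,b in[(3,0),(2,1)]])
# bolts
V=lambda x,y:((x+.5)/5-.5+350,(y+.5)/5-.5+150)
W=lambda x,y:((x+.5)/5-.5+300,(y+.5)/5-.5+140)
print('bolt top',onz('top',V(280,323),99),tri(W(381,88),V(280,323)))
print('bolt head corners z9',[onz('top',V(*q),9) for q in[(196,318),(196,381),(264,388)]])
print('sleeve top',onz('top',V(522,528),40),'side',onz('side',W(639,157),40))
for n in('top','side'):
  print(n,proj(n,[0,0,0]))
E
```

```text
[651.57 323.58  35.  ]
[672.46 -35.09  35.  ]
[454.49 -47.96  35.  ]
[433.39 310.46  35.  ]
[np.float64(359.2789709266879), np.float64(218.35741468528371), np.float64(359.03768983289217), np.float64(218.57077253881752)]
yaw of table x 1.6292804808696628 centre [552.98 137.75  35.  ]
[np.float64(1.6289839013915308), np.float64(1.629577259655625)] [np.float64(-1.5107309584067883), np.float64(-1.5118343964572771)]
bolt top [ 541.93 -212.05   99.  ] (array([ 542.68, -213.37,   93.5 ]), np.float64(0.09487838040409823))
bolt head corners z9 [array([ 556.06, -197.85,    9.  ]), array([ 529.06, -196.86,    9.  ]), array([ 525.81, -226.  ,    9.  ])]
sleeve top [ 463.87 -324.02   40.  ] side [ 462.33 -317.58   40.  ]
top [297.91 489.64]
side [643.33 353.67]
```

View pics/z5.png

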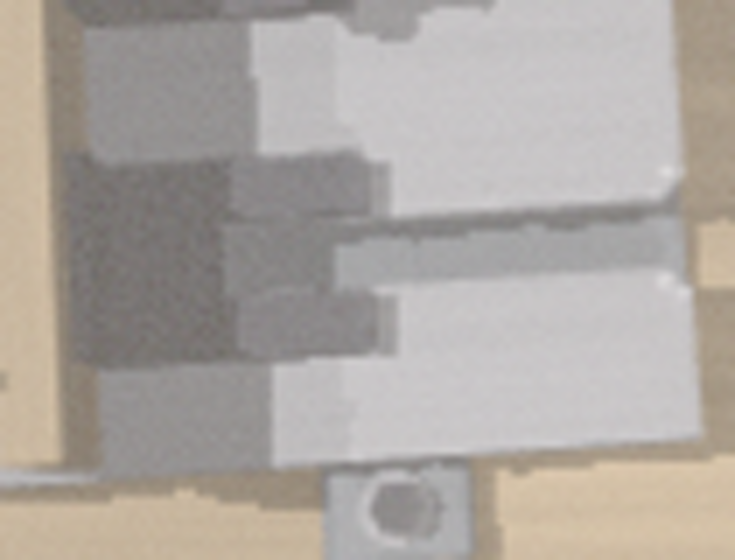

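View pics/z6.png

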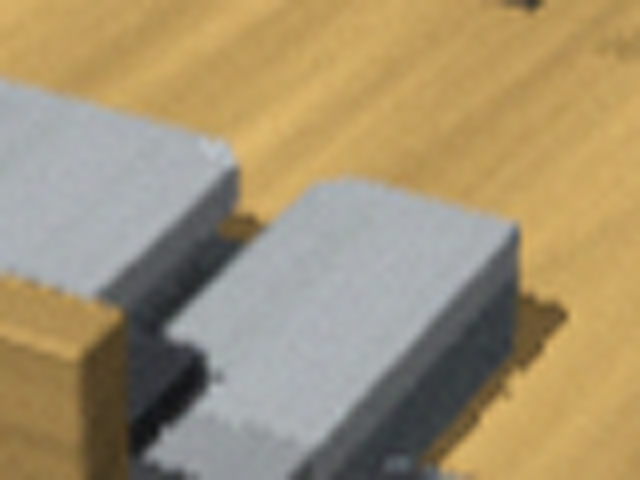

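```bash
python3 - <<'E'
from h import *
for n in C: V=C[n]['view'];print(n,'cam at',-V[:3,:3].T@V[:3,3])
c=np.array([552.98,137.75]);a=1.6293
ex=np.array([np.cos(a),np.sin(a)]);ey=np.array([-ex[1],ex[0]])
T=lambda p:((p[:2]-c)@ex,(p[:2]-c)@ey)
U=lambda x,y:((x+.5)/7-.5+220,(y+.5)/7-.5+200)
U4=lambda x,y:((x+.5)/4-.5+130,(y+.5)/4-.5+140)
print('mouth',c-180*ex+50*ey)
print('slot edges (table)',[T(onz('top',U(*q),35)) for q in[(640,205),(640,271),(420,215),(420,280)]])
print('foot legs end z45',[T(onz('top',U(*q),45)) for q in[(368,155),(370,213),(380,292),(380,355)]], 'strip z35',[T(onz('top',U(*q),35)) for q in[(388,180),(396,330)]])
print('knob z117/ z100',[T(onz('top',U4(485,165),z)) for z in(117,100)])
print('board top near edge z110',[T(onz('top',U4(*q),110)) for q in[(378,60),(397,505),(348,60),(360,505)]])
side=[(200,375),(130,445)]
S=lambda x,y:((x+.5)/8-.5+310,(y+.5)/8-.5+200)
print('side foot corner z45',T(onz('side',S(207,365),45)),'table corner',T(onz('side',S(518,230),35)),'slot mouth corners',T(onz('side',S(238,160),35)),T(onz('side',S(320,182),35)))
# bolt & sleeve masks, top
t=cv2.imread('pics/top0.png');g=t[205:232,385:412]
print(g[:,:,2][::1, ::1])
E
```

```text
side cam at [134.4  590.93 476.02]
top cam at [430.    -1.73 958.38]
mouth [513.59 -44.87]
slot edges (table) [(np.float64(-166.2592211611597), np.float64(41.437919739231575)), (np.float64(-164.93001725857934), np.float64(60.71101315966869)), (np.float64(-101.97833707854424), np.float64(40.13825503565354)), (np.float64(-100.86498246840917), np.float64(59.07668801747899))]
foot legs end z45 [(np.float64(-88.32812476434583), np.float64(22.753915420461094)), (np.float64(-87.95952817704347), np.float64(39.60020931615056)), (np.float64(-89.5384640657535), np.float64(62.54259826885925)), (np.float64(-88.50634803238562), np.float64(80.57565826326325))] strip z35 [(np.float64(-93.26043904041404), np.float64(29.285435579851175)), (np.float64(-93.06954080458864), np.float64(73.10931079496481))]
knob z117/ z100 [(np.float64(-55.99691351622659), np.float64(-48.85475190347427)), (np.float64(-54.46025386501636), np.float64(-52.48708065141625))]
board top near edge z110 [(np.float64(-6.4659331988858835), np.float64(-105.10258506296276)), (np.float64(-6.881950765325317), np.float64(107.4468216280585
[... 2799 characters left out ...]
 106 105 103  99 103]
 [161 169 167 158 125  90  86  84  85  86  84  84  88  90  85  85  83  96
  107 137 158 159 136 109 113 110 114]
 [161 162 164 164 159 159 158 158 158 145 132 131 126 124 101  87  88 100
  109 130 162 160 159 161 158 158 158]
 [156 161 159 156 160 157 158 159 161 158 157 158 159 158 157 156 157 152
  139 140 157 161 158 157 161 163 160]
 [161 161 162 163 164 162 164 160 164 162 163 160 161 158 157 162 162 162
  162 161 162 165 163 158 160 161 161]
 [168 164 165 167 168 163 165 166 165 165 167 164 161 163 163 161 164 162
  163 162 164 162 164 165 162 161 161]
 [162 166 161 164 163 167 164 163 160 161 162 161 161 161 162 162 162 165
  159 158 159 159 162 162 161 159 159]]
```

```bash
cat > plan.py <<'E'
import sys
from h import *
from scipy.spatial.transform import Rotation as Ro
def st():
    s=r.sense();p=s['eef_pos'];R=Ro.from_euler('xyz',s['tcp_rot'])
    x=R.as_matrix()[:,0]
    print('t',round(s['clock'],2),'pos',p,'yaw',round(np.degrees(np.arctan2(x[1],x[0])),2),'down',R.as_matrix()[:,1],'F',s['contact_force'],'open',round(s['opening'],3),'q6',round(s['qpos'][5],2))
    return p,R,np.degrees(np.arctan2(x[1],x[0]))
def plan(tgt,yaw,v=39):
    """gives the total and per-row step, in tool axes (cm) and degrees"""
    p,R,y0=st()
    dy=(yaw-y0+180)%360-180
    d=np.array(tgt)-p
    n=int(max(np.ceil(np.linalg.norm(d)/v),np.ceil(abs(dy)/7),1))
    print('rows',n,'dyaw',round(dy,2),'level err',np.degrees(np.cross(R.as_matrix()[:,1],[0,0,-1])@R.as_matrix()))
    for i in range(n):
        Ri=Ro.from_euler('z',dy*i/n,degrees=True)*R
        print(i,'turn y',round(-dy/n,1),'shift',(Ri.inv().apply(d/n)/10).round(2))
E
python3 - <<'E'
from plan import *
plan([230,-330,240],-40)
for q in[(573,222),(555,300)]: print([onz('top',q,z) for z in(0,120)])
E
```

```text
t 0.1 pos [ 176.68 -599.07  241.61] yaw -73.57 down [-0.  0. -1.] F [-0.38  0.06  0.04] open 1.001 q6 -0.0
rows 8 dyaw 33.57 level err [-0.    0.   -0.07]
0 turn y -4.2 shift [-3.04  0.02  1.59]
1 turn y -4.2 shift [-2.91  0.02  1.81]
2 turn y -4.2 shift [-2.77  0.02  2.02]
3 turn y -4.2 shift [-2.62  0.02  2.21]
4 turn y -4.2 shift [-2.45  0.02  2.4 ]
5 turn y -4.2 shift [-2.27  0.02  2.57]
6 turn y -4.2 shift [-2.07  0.02  2.73]
7 turn y -4.2 shift [-1.87  0.02  2.88]
[array([ 534.29, -615.95,    0.  ]), array([ 521.23, -539.04,  120.  ])]
[array([ 364.95, -558.35,    0.  ]), array([ 373.1 , -488.65,  120.  ])]
```

```bash
python3 -m crank '[[0,-4.2,0,-3.0,0,1.6,1],[0,-4.2,0,-2.9,0,1.8,1],[0,-4.2,0,-2.8,0,2.0,1],[0,-4.2,0,-2.6,0,2.2,1],[0,-4.2,0,-2.4,0,2.4,1],[0,-4.2,0,-2.3,0,2.6,1],[0,-4.2,0,-2.1,0,2.7,1],[0,-4.2,0,-1.9,0,2.9,1],[0,-4,0,0,0,3.0,1],[0,-4,0,0,0,3.0,1]]'; python3 -c "
from plan import *
plan([541.9,-212,180],-4.5)"
```

```text
clock: 0.93
eef_pos: [260.6, -270.5, 237.0]
tcp_rot: [-1.569, 0.005, -0.534]
contact_force: [1.4, 0.1, -0.1]
opening: 1.002
t 0.93 pos [ 260.62 -270.54  237.02] yaw -30.58 down [-0.  0. -1.] F [ 1.37  0.15 -0.13] open 1.002 q6 -0.28
rows 8 dyaw 26.08 level err [-0.12 -0.   -0.29]
0 turn y -3.3 shift [2.66 0.7  2.42]
1 turn y -3.3 shift [2.79 0.7  2.26]
2 turn y -3.3 shift [2.92 0.7  2.1 ]
3 turn y -3.3 shift [3.03 0.7  1.93]
4 turn y -3.3 shift [3.14 0.7  1.76]
5 turn y -3.3 shift [3.23 0.7  1.57]
6 turn y -3.3 shift [3.31 0.7  1.39]
7 turn y -3.3 shift [3.39 0.7  1.2 ]
```

```bash
python3 -m crank '[[0,-3.3,0,2.7,0.6,2.4,1],[0,-3.3,0,2.8,0.6,2.3,1],[0,-3.3,0,2.9,0.6,2.1,1],[0,-3.3,0,3.0,0.6,1.9,1],[0,-3.3,0,3.1,0.6,1.8,1],[0,-3.3,0,3.2,0.6,1.6,1],[0,-3.3,0,3.3,0.6,1.4,1],[0,-3.3,0,3.3,0.6,1.2,1],[0,0,0,0,0,0,1],[0,0,0,0,0,0,1]]'; python3 -c "
from plan import *
plan([541.9,-212,70],-4.5,25)"
```

```text
clock: 1.77
eef_pos: [553.0, -193.8, 183.7]
tcp_rot: [-1.566, 0.004, -0.039]
contact_force: [0.3, 0.5, 0.0]
opening: 1.002
t 1.77 pos [ 553.03 -193.81  183.73] yaw -2.26 down [-0.  0. -1.] F [0.31 0.52 0.  ] open 1.002 q6 -0.3
rows 5 dyaw -2.24 level err [-0.26  0.   -0.24]
0 turn y 0.4 shift [-0.2   2.27 -0.38]
1 turn y 0.4 shift [-0.2   2.27 -0.38]
2 turn y 0.4 shift [-0.19  2.27 -0.39]
3 turn y 0.4 shift [-0.19  2.27 -0.39]
4 turn y 0.4 shift [-0.19  2.27 -0.39]
```

```bash
python3 -m crank '[[-0.3,1.1,-0.2,-0.5,0.5,-0.9,1],[0,1.1,0,-0.5,0.5,-0.9,1],[0,0,0,0,1.2,0,1],[0,0,0,0,1.2,0,1],[0,0,0,0,1.2,0,1],[0,0,0,0,0,0,1],[0,0,0,0,0,0,1],[0,0,0,0,0,0,1],[0,0,0,0,0,0,1],[0,0,0,0,0,0,1]]'; python3 - <<'E'
from plan import *
plan([541.9,-212,70],-4.5,25)
for n in C:
    f=cams.grab_frame(n)
    cv2.imwrite(f'pics/{n}1.png',f)
zoom(cv2.imread('pics/side1.png'),300,60,160,160,4,'pics/z7.png')
zoom(cv2.imread('pics/top1.png'),330,150,160,120,5,'pics/z8.png')
E
```

```text
clock: 2.6
eef_pos: [532.0, -218.0, 135.1]
tcp_rot: [-1.573, 0.004, -0.095]
contact_force: [0.3, 0.9, 0.7]
opening: 1.001
t 2.6 pos [ 531.96 -218.01  135.13] yaw -5.44 down [-0. -0. -1.] F [0.25 0.85 0.71] open 1.001 q6 -0.29
rows 3 dyaw 0.94 level err [ 0.12 -0.   -0.21]
0 turn y -0.3 shift [0.32 2.17 0.24]
1 turn y -0.3 shift [0.32 2.17 0.23]
2 turn y -0.3 shift [0.32 2.17 0.23]
```

View pics/z7.png

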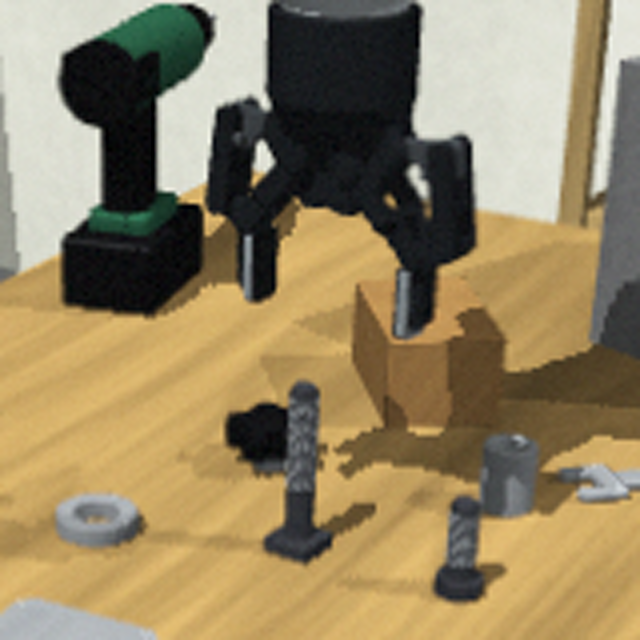

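View pics/z8.png

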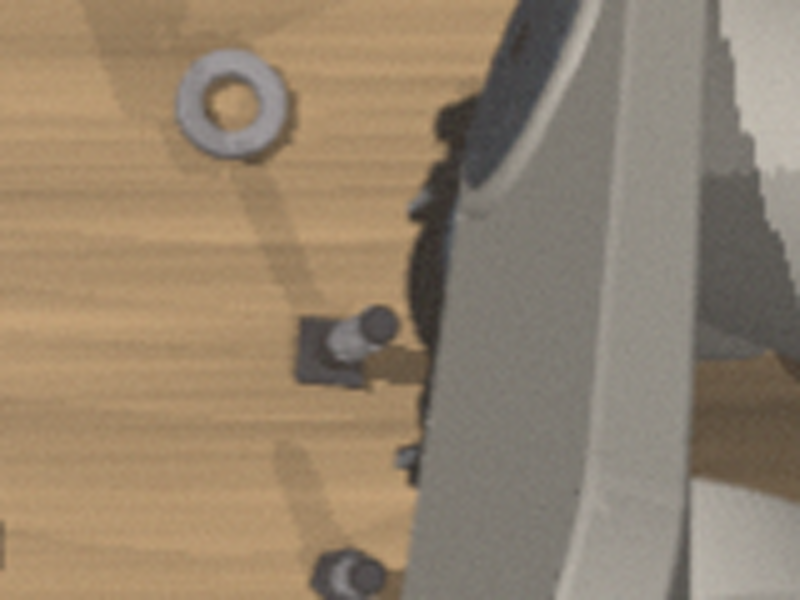

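```bash
python3 - <<'E'
from h import *
T=[531.96,-218.01,135.13]
V=lambda x,y:((x+.5)/5-.5+330,(y+.5)/5-.5+150)
W=lambda x,y:((x+.5)/4-.5+300,(y+.5)/4-.5+60)
for z in(135,124): print(proj('top',T[:2]+[z]),proj('side',T[:2]+[z]))
a,b=W(259,298),W(408,335)
for z in(137,124):print(onz('side',a,z),onz('side',b,z))
for q in[(412,208),(403,458)]:print(onz('top',V(*q),137))
E
```

```text
[413.57 216.97] [382.16 139.28]
[412.09 217.7 ] [381.93 144.18]
[ 576.14 -220.73  137.  ] [ 485.32 -213.48  137.  ]
[ 593.08 -251.86  124.  ] [ 498.78 -244.33  124.  ]
[ 580.16 -216.73  137.  ]
[ 486.99 -209.22  137.  ]
```

```bash
python3 -m crank '[[0,-0.5,-0.2,0.5,0.3,0.35,1],[0,-0.5,0,0.5,0.5,0.35,1],[0,0,0,0,0.8,0,1],[0,0,0,0,0.8,0,1],[0,0,0,0,0.8,0,1],[0,0,0,0,0.8,0,1],[0,0,0,0,0.8,0,1],[0,0,0,0,0.5,0,1],[0,0,0,0,0,0,1],[0,0,0,0,0,0,1]]'; python3 - <<'E'
from plan import *
plan([541.9,-212,70],-4.5,25)
E
```

```text
clock: 3.53
eef_pos: [544.0, -210.3, 75.3]
tcp_rot: [-1.573, 0.001, -0.074]
contact_force: [0.0, 0.1, 0.2]
opening: 1.001
t 3.53 pos [ 544.05 -210.34   75.32] yaw -4.23 down [-0. -0. -1.] F [0.04 0.11 0.22] open 1.001 q6 -0.29
rows 1 dyaw -0.27 level err [ 0.1  -0.   -0.04]
0 turn y 0.3 shift [-0.2   0.53 -0.18]
```

```bash
python3 -m crank '[[0,0,0,-0.2,0.5,-0.18,1],[0,0,0,0,0,0,1],[0,0,0,0,0,0,-0.2],[0,0,0,0,0,0,-1],[0,0,0,0,0,0,-1],[0,0,0,0,0,0,-1],[0,0,0,0,0,0,-1],[0,0,0,0,0,0,-1],[0,0,0,0,0,0,-1],[0,0,0,0,0,0,-1]]' 80; python3 - <<'E'
from plan import *
plan([541.9,-212,140],3.35,25)
E
```

```text
clock: 4.37
eef_pos: [542.7, -212.9, 71.7]
tcp_rot: [-1.574, -0.002, -0.074]
contact_force: [-0.4, -0.6, -2.7]
opening: 0.164
t 4.37 pos [ 542.69 -212.89   71.72] yaw -4.25 down [ 0. -0. -1.] F [-0.38 -0.58 -2.72] open 0.164 q6 -0.3
rows 3 dyaw 7.6 level err [0.16 0.   0.13]
0 turn y -2.5 shift [-0.02 -2.28  0.02]
1 turn y -2.5 shift [-0.02 -2.28  0.02]
2 turn y -2.5 shift [-0.02 -2.28  0.02]
```

```bash
python3 -m crank '[[0,0,0,0,-0.9,0,-1],[0,-2,0,-0.3,-0.3,1.0,-1],[0,-2,0,-0.5,0,2.0,-1],[0,-2,0,-0.5,0,2.0,-1],[0,-1.5,0,-0.5,0,2.0,-1],[0,0,0,-0.5,0,2.0,-1],[0,0,0,-0.4,0,1.2,-1],[0,0,0,0,0,0,-1],[0,0,0,0,0,0,-1],[0,0,0,0,0,0,-1]]'; python3 - <<'E'
from plan import *
plan([516.5,-95,83],3.35,25)
for n in C:
    f=cams.grab_frame(n)
    cv2.imwrite(f'pics/{n}2.png',f)
zoom(cv2.imread('pics/side2.png'),270,60,160,160,4,'pics/z9.png')
zoom(cv2.imread('pics/top2.png'),270,160,160,120,5,'pics/z10.png')
E
```

```text
clock: 5.2
eef_pos: [512.1, -104.4, 86.9]
tcp_rot: [-1.574, -0.004, 0.075]
contact_force: [-0.7, -0.1, -1.9]
opening: 0.167
t 5.2 pos [ 512.08 -104.42   86.89] yaw 4.29 down [ 0. -0. -1.] F [-0.65 -0.14 -1.88] open 0.167 q6 -0.28
rows 1 dyaw -0.94 level err [0.19 0.   0.21]
0 turn y 0.9 shift [0.51 0.39 0.91]
```

View pics/z9.png

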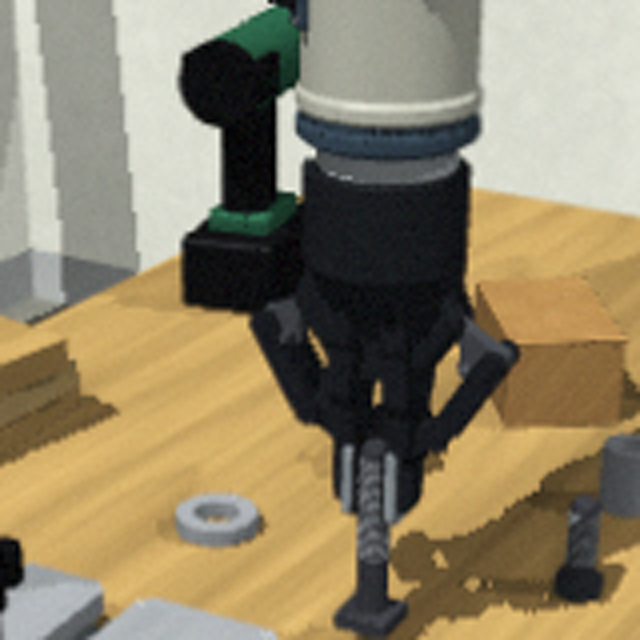

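View pics/z10.png

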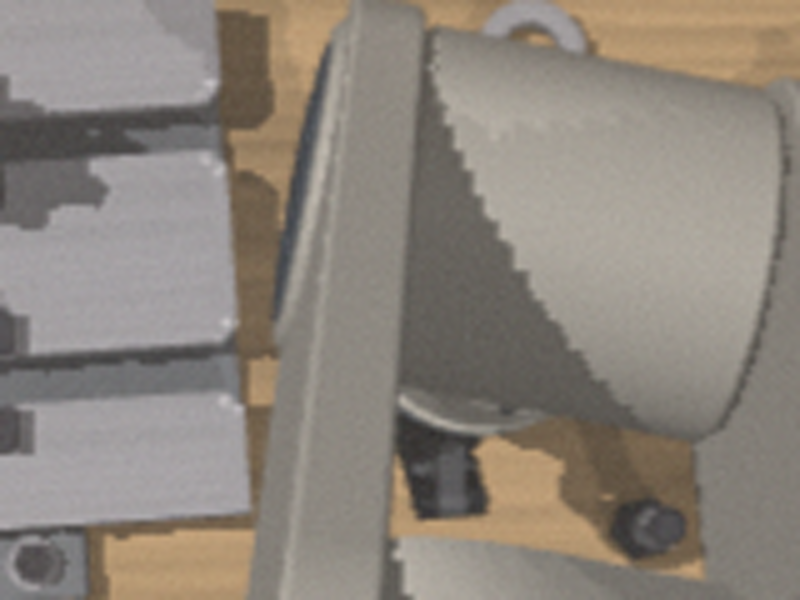

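```bash
python3 - <<'E'
from h import *
W=lambda x,y:((x+.5)/4-.5+270,(y+.5)/4-.5+60)
W0=lambda x,y:((x+.5)/5-.5+300,(y+.5)/5-.5+140)
print('initial bolt top (side) z99',onz('side',W0(381,86),99))
print('now top',onz('side',W(376,447),114.2))
print('head top corners z24.2',[onz('side',W(*q),24.2) for q in[(335,613),(373,625),(407,605)]])
print('predicted px of top if at TCP',[ (proj('side',[512.08,y,114.2])-[270,60])*4 for y in(-104.4,-100)])
zoom(cv2.imread('pics/side2.png'),340,160,45,65,9,'pics/z11.png')
E
```

```text
initial bolt top (side) z99 [ 537.87 -203.7    99.  ]
now top [508.15 -97.06 114.2 ]
head top corners z24.2 [array([522.53, -86.27,  24.2 ]), array([500.81, -86.08,  24.2 ]), array([ 496.12, -112.37,   24.2 ])]
predicted px of top if at TCP [array([374.82, 438.18]), array([370.29, 441.45])]
```

View pics/z11.png

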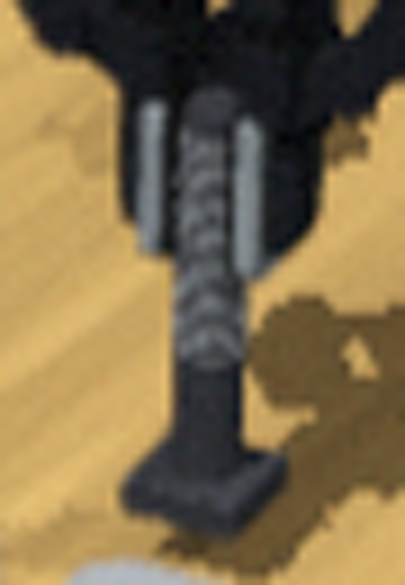

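```bash
python3 - <<'E'
from h import *
f=cv2.imread('pics/side2.png')
sub=f[200:225,345:380].astype(int)
m=(sub.max(2)<85)
for row in m: print(''.join('#' if v else '.' for v in row))
print(sub[:,:,2][6:22])
E
```

```text
...............#######.............
...............#######.............
...............#######.............
...............#######.............
...............#######.............
...............#######.............
...............#######.............
..............########.............
..............########.............
.............#########.............
............#############.#........
...........################........
..........#################........
.........##################........
.........##################........
.........#################.........
.........################..........
.............###########...........
...............########............
...............#######.............
..............#####................
.................#.................
...................................
...................................
...................................
[[200 205 206 212 212 210 210 212 214 215 218 215 210 196  86  50  44  45
   42  43  33  35 189 201 199 199 195 194 174 171 115 105 108 107  98]
 [208 207 212 214 209 208 210 217 215 216 216 212 205 1
[... 1420 characters left out ...]
 184 191 183 139 133 112 113  69  52  49  47  48
   44  47  49  38  33  64  98 104 107 104 112 108 105 166 202 205 204]
 [183 175 181 180 185 188 192 191 188 187 188 170 168 139  90  63  50  50
   51  46  49  42  68  99 102 107 105 108 105 106 151 157 201 205 200]
 [180 179 183 185 190 189 190 187 184 182 182 180 177 156 106  82  64  64
   64  66  60  73  97 107 103 102 109 100 103 152 200 205 203 203 202]
 [181 184 184 191 194 194 192 184 184 185 182 180 156  91  80  79  75  71
   84  90  87 101 104 106 104 102 104 102 151 200 207 203 204 206 207]
 [185 186 190 195 191 183 183 182 181 182 177 176 136 121 123  85  85  84
  102 103 105 103 108 109 109  96 104 107 197 206 205 204 204 208 214]]
```

```bash
python3 - <<'E'
from h import *
for a,b,z in[((356.9,209),(354.0,212),24.2),((371.0,214),(367.2,218),15.2)]:
    p,q=onz('side',a,z),onz('side',b,z);d=q-p;print(p,q,np.degrees(np.arctan2(d[1],d[0])))
p=onz('side',(354.3,216.8),15.2);q=onz('side',(360.5,219.2),15.2);d=q-p;print('front',np.degrees(np.arctan2(d[1],d[0])))
for th in(87,93,99):
    t=np.radians(th);P=np.array([512,-100,15.2]);Q=P+14*np.array([np.cos(t),np.sin(t),0]);d=proj('side',Q)-proj('side',P);print(th,d,d[0]/d[1])
E
```

```text
[ 524.42 -103.52   24.2 ] [523.24 -89.94  24.2 ] 94.94549122720001
[ 497.92 -114.81   15.2 ] [496.76 -96.88  15.2 ] 93.69537605931288
front 174.25538198393056
87 [-3.8   2.91] -1.304259548103864
93 [-3.16  3.11] -1.01399793303504
99 [-2.48  3.28] -0.7560194021777836
```

```bash
python3 -m crank '[[0.2,0.5,0.2,0.5,0.2,0.4,-1],[0,0.4,0,0,0.2,1.0,-1],[0,0,0,0,0,1.0,-1],[0,0,0,0,0,0.8,-1],[0,0,0,0,0,0,-1],[0,0,0,0,0,0,-1],[0,0,0,0,0,0,-1],[0,0,0,0,0,0,-1],[0,0,0,0,0,0,-1],[0,0,0,0,0,0,-1]]'; python3 - <<'E'
from plan import *
plan([514.8,-64.9,83],3.35,25)
f=cams.grab_frame('side')
cv2.imwrite(f'pics/side3.png',f)
zoom(f,310,150,90,110,6,'pics/z12.png')
E
```

```text
clock: 6.13
eef_pos: [518.5, -73.4, 82.5]
tcp_rot: [-1.571, -0.002, 0.053]
contact_force: [-0.3, -0.5, -2.2]
opening: 0.169
t 6.13 pos [518.46 -73.41  82.47] yaw 3.05 down [ 0. -0. -1.] F [-0.34 -0.52 -2.17] open 0.169 q6 -0.2
rows 1 dyaw 0.3 level err [ 0.01 -0.    0.09]
0 turn y -0.3 shift [-0.32 -0.05  0.87]
```

View pics/z12.png

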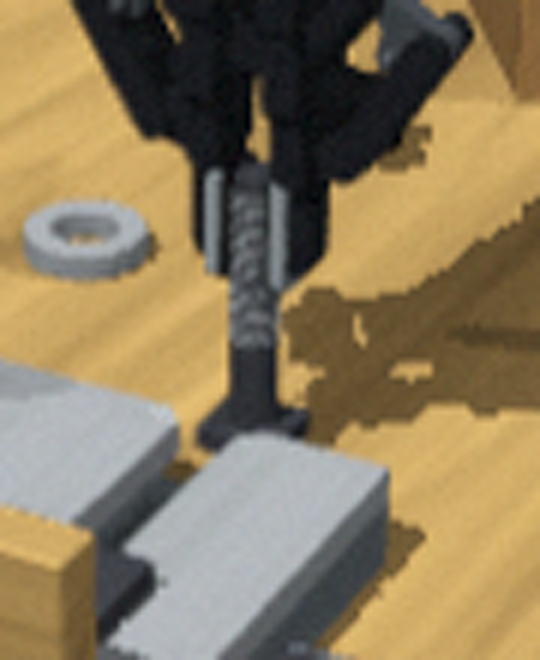

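```bash
python3 - <<'E'
from h import *
f=cv2.imread('pics/side3.png')
zoom(np.clip((f/255.)**.6*255,0,255).astype(np.uint8),325,205,60,60,10,'pics/z13.png')
W=lambda x,y:((x+.5)/6-.5+310,(y+.5)/6-.5+150)
S=[proj('side',[518.46,-73.41,z]) for z in(35,109.8)];print([((s-[310,150])*6) for s in S])
E
```

```text
[array([251.6 , 368.63]), array([255.33, 160.74])]
```

View pics/z13.png

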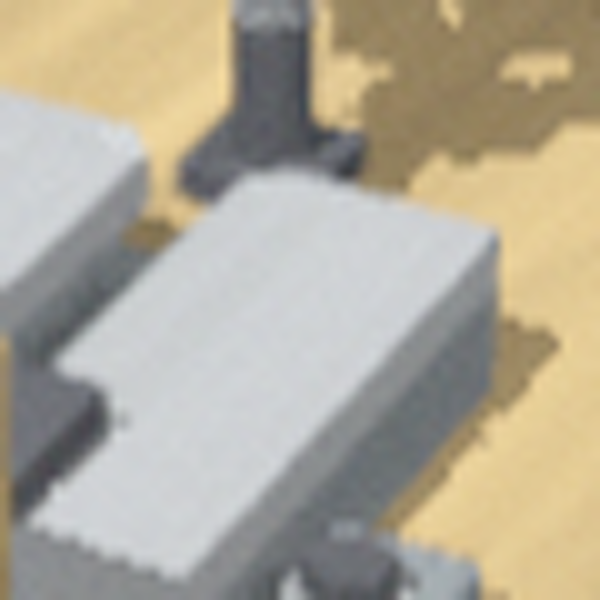

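```bash
python3 - <<'E'
from h import *
Z=lambda x,y:((x+.5)/10-.5+325,(y+.5)/10-.5+205)
c=np.array([552.98,137.75]);a=1.6293
ex=np.array([np.cos(a),np.sin(a)]);ey=np.array([-ex[1],ex[0]])
T=lambda p:np.array(((p[:2]-c)@ex,(p[:2]-c)@ey))
for q in[(148,165),(60,243),(0,295),(240,178),(150,270),(60,360),(497,232),(200,580)]: print(q,T(onz('side',Z(*q),35)))
P=proj('side',[518.46,-73.41,35]);print('tcp',T(np.array([518.46,-73.41])),'px',P)
for dv in(1,1.7,2.2):
  for du in (0,-.7): print(dv,du,T(onz('side',P+[du,dv],35)))
E
```

```text
(148, 165) [-165.07   42.69]
(60, 243) [-133.04   41.82]
(0, 295) [-112.53   41.07]
(240, 178) [-169.27   60.01]
(150, 270) [-132.95   60.62]
(60, 360) [-99.45  60.88]
(497, 232) [-175.16  110.07]
(200, 580) [-54.24 112.8 ]
tcp [-208.78   46.81] px [351.93 211.44]
1 0 [-205.31   48.59]
1 -0.7 [-204.66   47.4 ]
1.7 0 [-202.9    49.83]
1.7 -0.7 [-202.25   48.64]
2.2 0 [-201.19   50.71]
2.2 -0.7 [-200.53   49.53]
```

```bash
python3 -m crank '[[0,-0.3,0,-0.27,0,0,-1],[0,0,0,0,0,0,-1],[0,0,0,0,0,0.5,-1],[0,0,0,0,0,0.5,-1],[0,0,0,0,0,0.4,-1],[0,0,0,0,0,0.4,-1],[0,0,0,0,0,0.4,-1],[0,0,0,0,0,0.3,-1],[0,0,0,0,0,0,-1],[0,0,0,0,0,0,-1]]'; cat >> plan.py <<'E'
c=np.array([552.98,137.75]);a=1.6293
ex=np.array([np.cos(a),np.sin(a)]);ey=np.array([-ex[1],ex[0]])
T=lambda p:np.array(((np.array(p)[:2]-c)@ex,(np.array(p)[:2]-c)@ey))
def tb():
    p,R,y=st();s=r.sense();F=s['contact_force'];print('table',T(p),'F along/across/up',F[:2]@ex,F[:2]@ey,F[2],'torq',s['wrist_torque'])
E
python3 - <<'E'
from plan import *
tb()
f=cams.grab_frame('side')
cv2.imwrite(f'pics/side4.png',f)
zoom(f,310,150,90,110,6,'pics/z14.png')
E
```

```text
clock: 7.02
eef_pos: [513.7, -45.7, 82.6]
tcp_rot: [-1.571, -0.002, 0.059]
contact_force: [-0.4, -0.1, -1.8]
opening: 0.166
t 7.02 pos [513.72 -45.72  82.62] yaw 3.38 down [ 0.  0. -1.] F [-0.38 -0.12 -1.84] open 0.166 q6 -0.15
table [-180.87   49.92] F along/across/up -0.09300826508334499 0.3863941153476115 -1.8438317481794086 torq [0.   0.04 0.02]
```

View pics/z14.png

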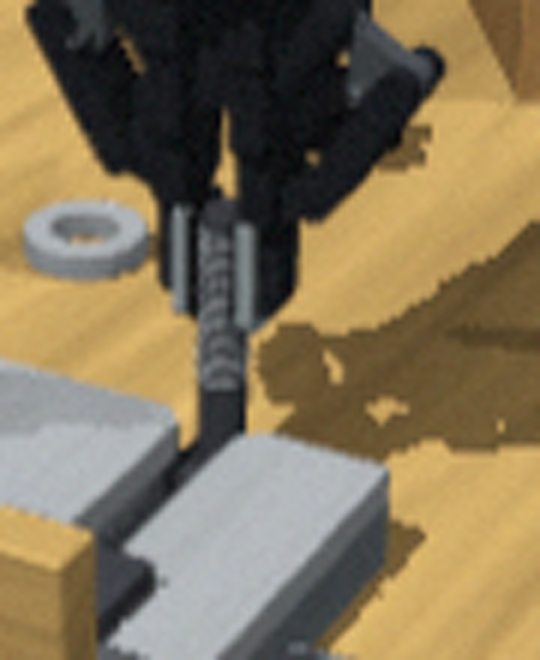

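```bash
python3 -m crank '[[0,0,0,0,0,0.4,-1],[0,0,0,0,0,0.5,-1],[0,0,0,0,0,0.5,-1],[0,0,0,0,0,0.5,-1],[0,0,0,0,0,0.5,-1],[0,0,0,0,0,0.5,-1],[0,0,0,0,0,0.5,-1],[0,0,0,0,0,0.4,-1],[0,0,0,0,0,0,-1],[0,0,0,0,0,0,-1]]'; python3 - <<'E'
from plan import *
tb()
E
```

```text
clock: 7.9
eef_pos: [511.2, -3.5, 82.6]
tcp_rot: [-1.571, -0.002, 0.059]
contact_force: [-0.2, 0.7, -1.6]
opening: 0.164
t 7.9 pos [511.22  -3.55  82.6 ] yaw 3.37 down [ 0.  0. -1.] F [-0.21  0.67 -1.56] open 0.164 q6 -0.07
table [-138.62   49.95] F along/across/up 0.6797560062704657 0.1708144304892343 -1.5640627936398002 torq [-0.02  0.02 -0.03]
```

```bash
python3 -m crank '[[0,0,0,0,0,0.6,-1],[0,0,0,0,0,0.7,-1],[0,0,0,0,0,0.7,-1],[0,0,0,0,0,0.7,-1],[0,0,0,0,0,0.7,-1],[0,0,0,0,0,0.7,-1],[0,0,0,0,0,0.6,-1],[0,0,0,0,0,0.4,-1],[0,0,0,0,0,0,-1],[0,0,0,0,0,0,-1]]'; python3 - <<'E'
from plan import *
tb()
f=cams.grab_frame('side')
cv2.imwrite(f'pics/side5.png',f)
zoom(f,280,150,90,110,6,'pics/z15.png')
E
```

```text
clock: 8.73
eef_pos: [507.9, 53.4, 82.6]
tcp_rot: [-1.571, -0.002, 0.059]
contact_force: [0.9, -0.1, -1.7]
opening: 0.165
t 8.73 pos [507.89  53.39  82.61] yaw 3.4 down [ 0.  0. -1.] F [ 0.93 -0.12 -1.75] open 0.165 q6 0.04
table [-81.58  49.94] F along/across/up -0.17283661609197973 -0.9243694171449169 -1.7496998187361048 torq [ 0.01 -0.    0.04]
```

View pics/z15.png

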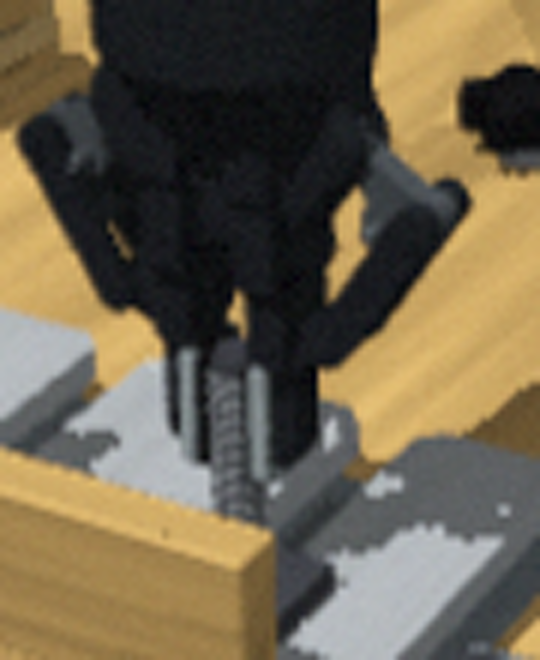

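```bash
python3 -m crank '[[0,0,0,0,0,0.4,-1],[0,0,0,0,0,0.4,-1],[0,0,0,0,0,0.4,-1],[0,0,0,0,0,0.4,-1],[0,0,0,0,0,0.2,-1],[0,0,0,0,0.1,0,-1],[0,0,0,0,0.1,0,-1],[0,0,0,0,0,0,-1],[0,0,0,0,0,0,-1],[0,0,0,0,0,0,-1]]'; python3 - <<'E'
from plan import *
tb()
E
```

```text
clock: 9.62
eef_pos: [506.8, 72.3, 80.3]
tcp_rot: [-1.571, -0.002, 0.058]
contact_force: [0.2, -0.0, -1.3]
opening: 0.167
t 9.62 pos [506.79  72.3   80.31] yaw 3.32 down [ 0.  0. -1.] F [ 0.16 -0.02 -1.26] open 0.167 q6 0.08
table [-62.63  49.93] F along/across/up -0.03318675085776598 -0.15904062972805535 -1.263561784823581 torq [ 0.01  0.   -0.03]
```

Underside is now about 8.6 mm up, 9 mm short of home; small steps until the force rises.

```bash
python3 -m crank '[[0,0,0,0,0,0.2,-1],[0,0,0,0,0,0.2,-1],[0,0,0,0,0,0.15,-1],[0,0,0,0,0,0.1,-1],[0,0,0,0,0,0,-1],[0,0,0,0,0,0,-1],[0,0,0,0,0,0,-1],[0,0,0,0,0,0,-1],[0,0,0,0,0,0,-1],[0,0,0,0,0,0,-1]]' ; python3 - <<'E'
from plan import *
tb()
E
```

```text
clock: 10.45
eef_pos: [506.4, 79.2, 80.4]
tcp_rot: [-1.571, -0.002, 0.058]
contact_force: [1.1, -1.0, -1.7]
opening: 0.164
t 10.45 pos [506.42  79.24  80.39] yaw 3.3 down [ 0. -0. -1.] F [ 1.1  -0.97 -1.66] open 0.164 q6 0.1
table [-55.69  49.9 ] F along/across/up -1.0355096577005518 -1.041195247168198 -1.6575616559307416 torq [ 0.03 -0.01  0.06]
```

```bash
python3 -m crank '[[0,0,0,0,0,0.1,-1],[0,0,0,0,0,0.1,-1],[0,0,0,0,0,0,-1],[0,0,0,0,0,0,-1],[0,0,0,0,0,0,-1],[0,0,0,0,0,0,-1],[0,0,0,0,0,0,-1],[0,0,0,0,0,0,-1],[0,0,0,0,0,0,-1],[0,0,0,0,0,0,-1]]' ; python3 - <<'E'
from plan import *
tb()
E
```

```text
clock: 11.28
eef_pos: [506.3, 81.3, 80.4]
tcp_rot: [-1.571, -0.002, 0.057]
contact_force: [-0.5, -0.9, -1.8]
opening: 0.164
t 11.28 pos [506.28  81.35  80.38] yaw 3.29 down [ 0. -0. -1.] F [-0.45 -0.87 -1.84] open 0.164 q6 0.1
table [-53.57  49.91] F along/across/up -0.8469020632345116 0.501929414998865 -1.8400601753959238 torq [ 0.02 -0.    0.02]
```

```bash
python3 -m crank '[[0,0,0,0,0,0.1,-1],[0,0,0,0,0,0,-1],[0,0,0,0,0,0,-1],[0,0,0,0,0,0.1,-1],[0,0,0,0,0,0,-1],[0,0,0,0,0,0,-1],[0,0,0,0,0,0.1,-1],[0,0,0,0,0,0.1,-1],[0,0,0,0,0,0,-1],[0,0,0,0,0,0,-1]]' ; python3 - <<'E'
from plan import *
tb()
E
```

```text
clock: 12.12
eef_pos: [506.2, 83.2, 80.4]
tcp_rot: [-1.575, -0.002, 0.059]
contact_force: [0.2, -1.9, -1.1]
opening: 0.169
t 12.12 pos [506.21  83.18  80.44] yaw 3.41 down [ 0. -0. -1.] F [ 0.17 -1.86 -1.11] open 0.169 q6 0.11
table [-51.74  49.88] F along/across/up -1.8653125761885765 -0.06253873995261243 -1.1089206855954097 torq [-0.36 -0.07 -0.01]
```

```bash
python3 -m crank '[[0,0,0,0,0,0,-1],[0,0,0,0,0,0,-1],[0,0,0,0,0,0,-1],[0,0,0,0,0,0,-1],[0,0,0,0,0,0,-1],[0,0,0,0,0,0,-1],[0,0,0,0,0,0,-1],[0,0,0,0,0,0.2,-1],[0,0,0,0,0,0.2,-1],[0,0,0,0,0,0.2,-1]]' ; python3 - <<'E'
from plan import *
tb()
f=cams.grab_frame('side')
cv2.imwrite(f'pics/side6.png',f)
zoom(f,260,150,90,110,6,'pics/z16.png')
E
```

```text
clock: 12.95
eef_pos: [506.1, 85.0, 80.6]
tcp_rot: [-1.583, -0.001, 0.064]
contact_force: [2.0, -17.4, -0.2]
opening: 0.16
t 12.95 pos [506.09  84.99  80.61] yaw 3.67 down [ 0.   -0.01 -1.  ] F [  2.01 -17.35  -0.2 ] open 0.16 q6 0.12
table [-49.93  49.9 ] F along/across/up -17.440574698367328 -0.991702154954208 -0.20269571242056467 torq [-3.67 -0.43 -0.01]
```

View pics/z16.png

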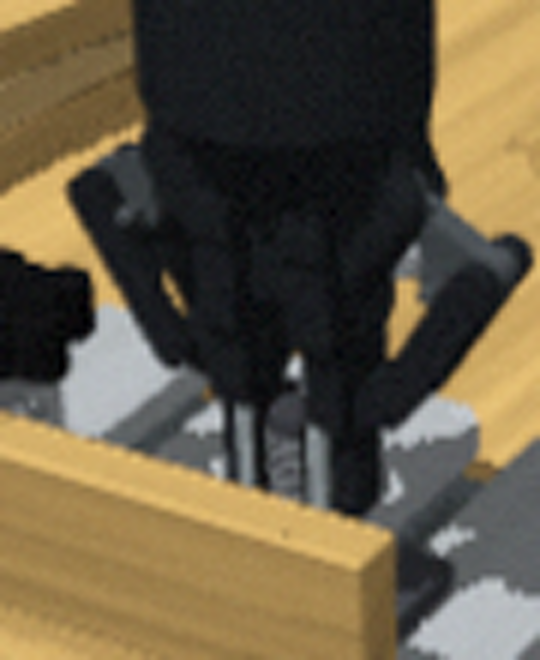

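```bash
python3 -m crank '[[0.6,0,0,0,0,0,-1],[0,0,0,0,0,-0.1,-1],[0,0,0,0,0,0,-1],[0,0,0,0,0,0,-1],[0,0,0,0,0,0,-1],[0,0,0,0,0,0,-1],[0,0,0,0,0,0,-1],[0,0,0,0,0,0,-1],[0,0,0,0,0,0,-1],[0,0,0,0,0,0,-1]]' ; python3 - <<'E'
from plan import *
tb();plan([506,83,80],3.35)
E
```

```text
clock: 13.83
eef_pos: [506.2, 83.3, 80.5]
tcp_rot: [-1.575, -0.001, 0.065]
contact_force: [-0.3, -1.7, -1.5]
opening: 0.163
t 13.83 pos [506.23  83.26  80.54] yaw 3.75 down [ 0. -0. -1.] F [-0.33 -1.71 -1.55] open 0.163 q6 0.1
table [-51.66  49.86] F along/across/up -1.6841843834370975 0.4270040378880887 -1.5480842921792408 torq [-0.45 -0.07 -0.05]
t 13.83 pos [506.23  83.26  80.54] yaw 3.75 down [ 0. -0. -1.] F [-0.33 -1.71 -1.55] open 0.163 q6 0.1
rows 1 dyaw -0.4 level err [ 0.22 -0.    0.08]
0 turn y 0.4 shift [-0.02  0.05 -0.02]
```

```bash
python3 -m crank '[[0.2,0.4,0.1,0,0.06,0,-1],[0,0,0,0,0,0,-1],[0,0,0,0,0,0,-1],[0,0,0,0,0,0,-0.2],[0,0,0,0,0,0,0],[0,0,0,0,0,0,0.2],[0,0,0,0,0,0,0.3],[0,0,0,0,0,0,0.3],[0,0,0,0,-0.5,0,0.3],[0,0,0,0,-1.5,0,0.3]]' ; python3 - <<'E'
from plan import *
tb()
E
```

```text
clock: 14.67
eef_pos: [505.1, 84.1, 99.0]
tcp_rot: [-1.569, 0.003, 0.057]
contact_force: [-0.2, 0.4, -0.6]
opening: 0.652
t 14.67 pos [505.12  84.06  98.97] yaw 3.26 down [-0.  0. -1.] F [-0.16  0.35 -0.64] open 0.652 q6 0.1
table [-50.8   50.92] F along/across/up 0.36036132981892643 0.13686510756756234 -0.6355827742876468 torq [0.   0.   0.01]
```

```bash
python3 -m crank '[[0,0,0,0,-3.0,0,0.3],[0,0,0,0,-3.0,-1.0,0.3],[0,0,0,0,-2,-3.5,0.3],[0,0,0,0,-1,-3.9,0.3],[0,0,0,0,0,-4.0,0.3],[0,0,0,0,0,-4.0,0.3],[0,0,0,0,0,-4.0,0.3],[0,0,0,0,0,-3.0,0.5],[0,0,0,0,0,-1,1],[0,0,0,0,0,0,1]]' ; python3 - <<'E'
from plan import *
tb()
for n in C:
    f=cams.grab_frame(n)
    cv2.imwrite(f'pics/{n}7.png',f)
zoom(cv2.imread('pics/top7.png'),200,150,160,120,5,'pics/z17.png')
zoom(cv2.imread('pics/side7.png'),240,150,130,110,6,'pics/z18.png')
t=cv2.imread('pics/top0.png')
zoom(t,430,230,80,60,9,'pics/z19.png')
E
```

```text
clock: 15.5
eef_pos: [522.6, -169.2, 201.7]
tcp_rot: [-1.572, -0.008, 0.062]
contact_force: [0.1, -0.5, 0.6]
opening: 0.991
t 15.5 pos [ 522.61 -169.19  201.66] yaw 3.55 down [ 0.01 -0.   -1.  ] F [ 0.07 -0.5   0.61] open 0.991 q6 -0.38
table [-304.64   48.26] F along/across/up -0.5051083892912839 -0.040229429167920605 0.6062406514370056 torq [-0.01 -0.    0.02]
```

View pics/z17.png

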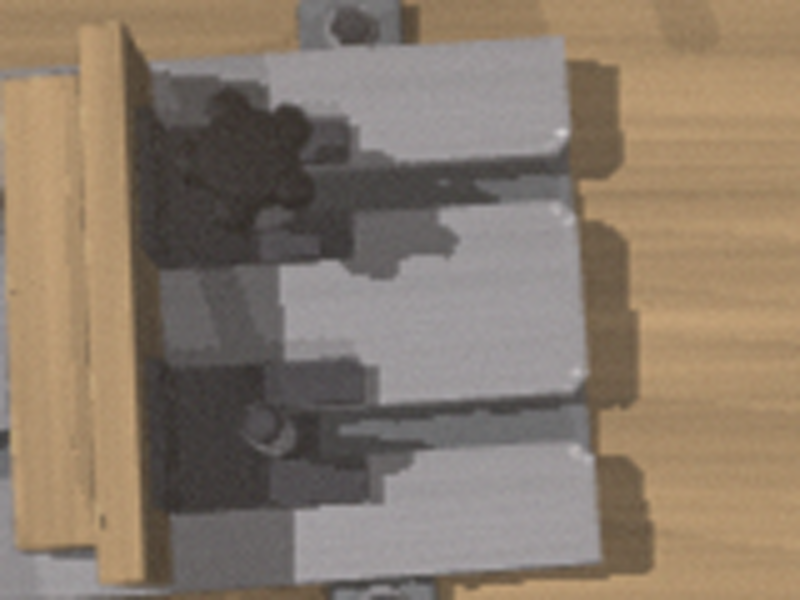

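View pics/z18.png

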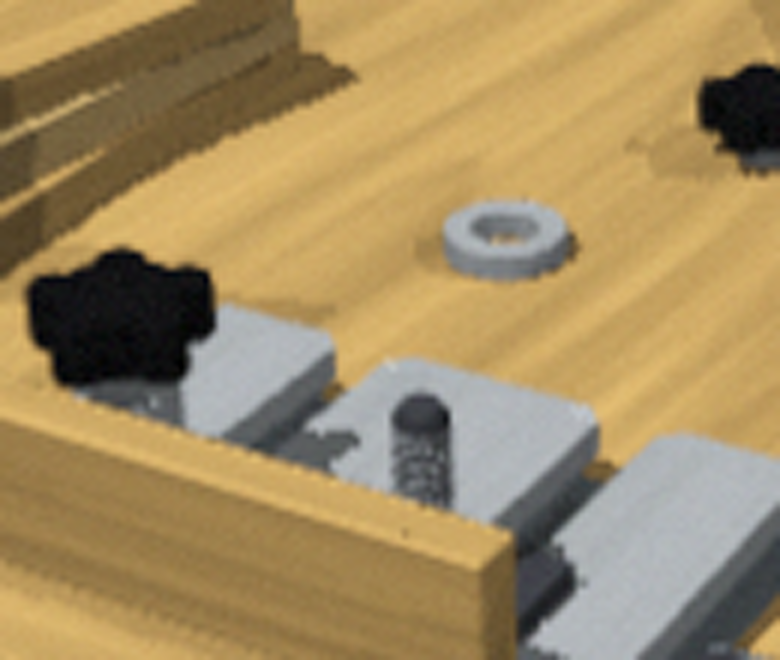

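View pics/z19.png

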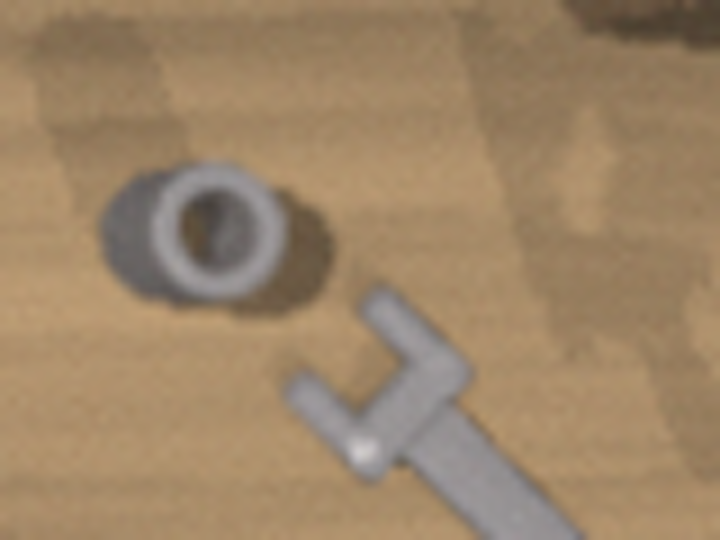

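```bash
python3 - <<'E'
from plan import *
Z=lambda x,y:((x+.5)/9-.5+430,(y+.5)/9-.5+230)
S=onz('top',Z(218,230),40);print('sleeve',S,onz('top',Z(218,230),40), 'edges',onz('top',Z(150,230),40),onz('top',Z(287,230),40),onz('top',Z(218,160),40),onz('top',Z(218,300),40))
for q in[(290,385),(370,290),(365,465),(460,370)]:
    w=onz('top',Z(*q),6);print('wrench',w[:2]-S[:2],np.linalg.norm((w-S)[:2]))
Y=lambda x,y:((x+.5)/5-.5+200,(y+.5)/5-.5+150)
for q in[(262,419),(264,421)]:print('stud top',onz('top',Y(*q),107),T(onz('top',Y(*q),107)))
t=cv2.imread('pics/top7.png')
zoom(np.clip((t/255.)**.5*255,0,255).astype(np.uint8),235,215,50,40,14,'pics/z20.png')
W=lambda x,y:((x+.5)/6-.5+240,(y+.5)/6-.5+150)
print('side top',onz('side',W(421,405),107),T(onz('side',W(421,405),107)))
E
```

```text
sleeve [ 464.05 -323.57   40.  ] [ 464.05 -323.57   40.  ] edges [ 464.29 -307.66   40.  ] [ 463.81 -339.76   40.  ] [ 480.01 -324.45   40.  ] [ 448.17 -322.69   40.  ]
wrench [-35.42 -27.36] 44.76292428748733
wrench [-13.46 -48.13] 49.97753663926483
wrench [-54.45 -44.5 ] 70.32415597679889
wrench [-32.67 -69.  ] 76.34316516579804
stud top [506.43  82.6  107.  ] [-52.34  49.7 ]
stud top [505.67  81.84 107.  ] [-53.05  50.5 ]
side top [503.59  86.69 107.  ] [-48.09  52.29]
```

View pics/z20.png

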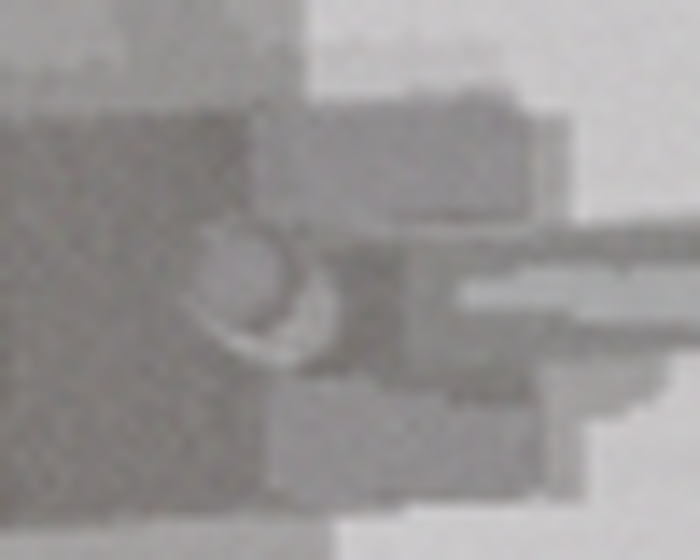

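```bash
python3 -c "
from plan import *
plan([464.05,-323.6,75],3.35,30)"
```

```text
t 15.6 pos [ 522.39 -166.87  201.35] yaw 3.64 down [ 0.01 -0.   -1.  ] F [ 0.48 -0.25  0.04] open 0.999 q6 -0.38
rows 7 dyaw -0.29 level err [ 0.05 -0.    0.39]
0 turn y 0.0 shift [-0.99  1.8  -2.18]
1 turn y 0.0 shift [-0.98  1.8  -2.18]
2 turn y 0.0 shift [-0.98  1.8  -2.18]
3 turn y 0.0 shift [-0.98  1.8  -2.18]
4 turn y 0.0 shift [-0.98  1.8  -2.18]
5 turn y 0.0 shift [-0.98  1.8  -2.18]
6 turn y 0.0 shift [-0.98  1.8  -2.18]
```

```bash
python3 -m crank '[[0,0,0.4,-0.9,1.0,-2.2,1],[0,0,0,-1,1.7,-2.2,1],[0,0,0,-1,1.8,-2.2,1],[0,0,0,-1,1.8,-2.2,1],[0,0,0,-1,1.8,-2.2,1],[0,0,0,-0.8,1.8,-2.0,1],[0,0,0,-0.4,1.5,-1,1],[0,0,0,0,0,0,1],[0,0,0,0,0,0,1],[0,0,0,0,0,0,1]]';python3 -c "
from plan import *
plan([464.05,-323.6,22],3.35,30)"
```

```text
clock: 16.43
eef_pos: [473.8, -296.7, 84.3]
tcp_rot: [-1.565, -0.001, 0.081]
contact_force: [-0.2, -0.8, 0.0]
opening: 1.0
t 16.43 pos [ 473.83 -296.67   84.3 ] yaw 4.61 down [ 0.    0.01 -1.  ] F [-0.19 -0.75  0.03] open 1.0 q6 -0.65
rows 3 dyaw -1.26 level err [-0.33  0.    0.08]
0 turn y 0.4 shift [-0.4   2.07 -0.88]
1 turn y 0.4 shift [-0.39  2.07 -0.88]
2 turn y 0.4 shift [-0.39  2.07 -0.89]
```

```bash
python3 -m crank '[[-0.3,0.6,0.1,-0.6,0,-1.2,1],[0,0.6,0,-0.5,0,-1.2,1],[0,0,0,0,0.4,-0.2,1],[0,0,0,0,1,0,1],[0,0,0,0,1,0,1],[0,0,0,0,1,0,1],[0,0,0,0,1,0,1],[0,0,0,0,0.5,0,1],[0,0,0,0,0,0,1],[0,0,0,0,0,0,1]]';python3 -c "
from plan import *
plan([464.05,-323.6,22],3.35,30)"
```

```text
clock: 17.27
eef_pos: [467.2, -322.1, 32.7]
tcp_rot: [-1.572, -0.002, 0.062]
contact_force: [-0.4, 0.1, -0.1]
opening: 1.005
t 17.27 pos [ 467.15 -322.12   32.72] yaw 3.56 down [ 0. -0. -1.] F [-0.45  0.06 -0.07] open 1.005 q6 -0.67
rows 1 dyaw -0.21 level err [0.07 0.   0.14]
0 turn y 0.2 shift [-0.32  1.07 -0.13]
```

```bash
python3 -m crank '[[0,0,0,-0.3,0.6,-0.13,1],[0,0,0,0,0.4,0,1],[0,0,0,0,0,0,1],[0,0,0,0,0,0,-0.4],[0,0,0,0,0,0,-1],[0,0,0,0,0,0,-1],[0,0,0,0,0,0,-1],[0,0,0,0,0,0,-1],[0,0,0,0,0,0,-1],[0,0,0,0,0,0,-1]]' 25;python3 -c "
from plan import *
plan([464.05,-323.6,22],3.35,30)"
```

```text
clock: 18.1
eef_pos: [464.6, -324.1, 22.9]
tcp_rot: [-1.573, -0.004, 0.062]
contact_force: [-0.1, 0.2, -2.3]
opening: 0.363
t 18.1 pos [ 464.61 -324.07   22.89] yaw 3.58 down [ 0. -0. -1.] F [-0.11  0.21 -2.26] open 0.363 q6 -0.68
rows 1 dyaw -0.23 level err [ 0.13 -0.    0.21]
0 turn y 0.2 shift [-0.05  0.09  0.05]
```

```bash
python3 -m crank '[[0,0,0,0,0,0,0.2],[0,0,0,0,0,0,0.2],[0,0,0,0,0,0,0.2],[0,6,0,0,-0.3,0,0.2],[0,7,0,0,-0.3,0,0.2],[0,7,0,0,-0.3,0,0.2],[0,7,0,0,0,0,0.2],[0,7,0,0,0,0,0.2],[0,7,0,0,0,0,0.2],[0,6,0,0,0,0,0.2]]';python3 -c "
from plan import *
plan([464.6,-324,22],-86.65,30)"
```

```text
clock: 18.93
eef_pos: [465.0, -324.3, 32.7]
tcp_rot: [-1.569, -0.005, -0.78]
contact_force: [-0.9, -0.2, -0.4]
opening: 0.601
t 18.93 pos [ 465.04 -324.31   32.72] yaw -44.71 down [ 0. -0. -1.] F [-0.86 -0.24 -0.36] open 0.601 q6 0.17
rows 6 dyaw -41.94 level err [-0.08 -0.    0.3 ]
0 turn y 7.0 shift [-0.01  0.18 -0.  ]
1 turn y 7.0 shift [-0.01  0.18 -0.  ]
2 turn y 7.0 shift [-0.01  0.18 -0.  ]
3 turn y 7.0 shift [-0.01  0.18 -0.  ]
4 turn y 7.0 shift [-0.01  0.18 -0.01]
5 turn y 7.0 shift [-0.01  0.18 -0.01]
```

```bash
python3 - <<'E'
from h import *
f=cams.grab_frame('side');cv2.imwrite('pics/side8.png',f)
zoom(f,370,100,120,110,6,'pics/z21.png')
E
```

```text
(no output)
```

View pics/z21.png

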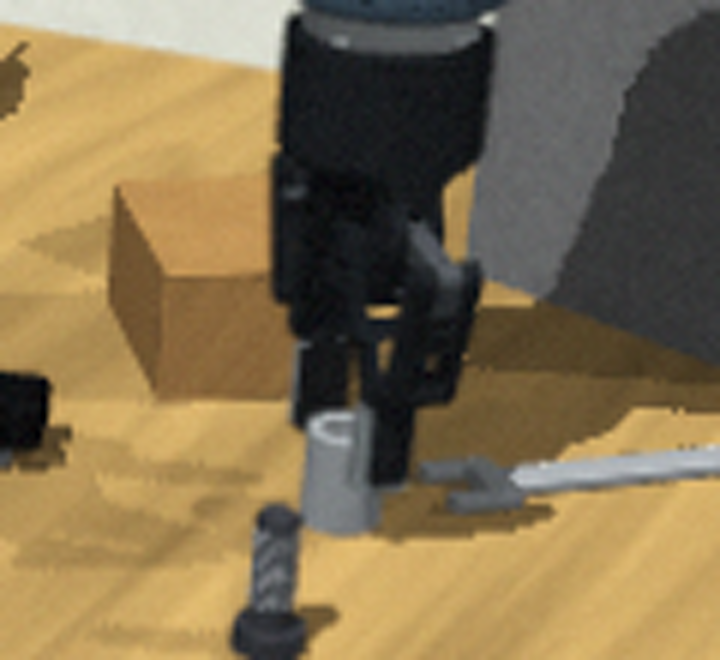

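```bash
python3 -m crank '[[0,7,0.3,0,0,0,0.2],[0,7,0,0,0,0,0.2],[0,7,0,0,0,0,0.2],[0,7,0,0,0,0,0.2],[0,7,0,0,0,0,0.2],[0,4,0,0,0,0,0.2],[0,0,0,0,0.3,0,0.2],[0,0,0,0,0.3,0,0.2],[0,0,0,0,0.3,0,0.2],[0,0,0,0,0,0,0.2]]';python3 -c "
from plan import *
plan([464.6,-324,22],-86.65,30)"
```

```text
clock: 19.82
eef_pos: [465.4, -324.5, 23.1]
tcp_rot: [-1.569, 0.0, -1.46]
contact_force: [-0.5, 0.5, -0.4]
opening: 0.6
t 19.82 pos [ 465.4  -324.51   23.08] yaw -83.64 down [ 0.  0. -1.] F [-0.52  0.45 -0.44] open 0.6 q6 0.85
rows 1 dyaw -3.01 level err [-0.12 -0.   -0.02]
0 turn y 3.0 shift [-0.06  0.11 -0.07]
```

```bash
python3 -m crank '[[0,3,0,0,0.05,-0.07,0.2],[0,0,0,0,0,0,0.2],[0,0,0,0,0,0,-0.4],[0,0,0,0,0,0,-1],[0,0,0,0,0,0,-1],[0,0,0,0,0,0,-1],[0,0,0,0,0,0,-1],[0,0,0,0,0,0,-1],[0,0,0,0,0,0,-1],[0,0,0,0,0,0,-1]]' 60;python3 -c "
from plan import *
plan([464.6,-324,22],-86.65,30)"
```

```text
clock: 20.65
eef_pos: [464.4, -324.3, 22.0]
tcp_rot: [-1.57, 0.001, -1.499]
contact_force: [-0.5, -0.1, -0.1]
opening: 0.35
t 20.65 pos [ 464.42 -324.27   22.03] yaw -85.88 down [ 0.  0. -1.] F [-0.55 -0.14 -0.15] open 0.35 q6 0.88
rows 1 dyaw -0.77 level err [-0.07 -0.   -0.08]
0 turn y 0.8 shift [-0.03  0.    0.02]
```

```bash
python3 -m crank '[[0,0,0,0,-3,0,-1],[0,0,0,0,-3.5,0,-1],[0,-6,0,0,-3.5,0,-1],[0,-7,0,0,-2,0,-1],[0,-7,0,0,-0.5,0,-1],[0,-7,0,0,0,0,-1],[0,-7,0,0,0,0,-1],[0,-7,0,0,0,0,-1],[0,-7,0,0,0,0,-1],[0,-7,0,0,0,0,-1]]';python3 -c "
from plan import *
plan([510,20,160],3.35,36)"
```

```text
clock: 21.48
eef_pos: [463.0, -323.6, 152.0]
tcp_rot: [-1.569, 0.003, -0.517]
contact_force: [0.3, -0.4, -1.4]
opening: 0.35
t 21.48 pos [ 463.05 -323.63  152.04] yaw -29.61 down [-0.  0. -1.] F [ 0.26 -0.45 -1.38] open 0.35 q6 -0.1
rows 10 dyaw 32.96 level err [-0.11  0.   -0.16]
0 turn y -3.3 shift [-1.29 -0.07  3.22]
1 turn y -3.3 shift [-1.1  -0.07  3.29]
2 turn y -3.3 shift [-0.91 -0.07  3.35]
3 turn y -3.3 shift [-0.72 -0.07  3.39]
4 turn y -3.3 shift [-0.52 -0.07  3.43]
5 turn y -3.3 shift [-0.32 -0.07  3.45]
6 turn y -3.3 shift [-0.12 -0.07  3.47]
7 turn y -3.3 shift [ 0.07 -0.07  3.47]
8 turn y -3.3 shift [ 0.27 -0.07  3.46]
9 turn y -3.3 shift [ 0.47 -0.07  3.44]
```

```bash
python3 -m crank '[[0,-3.3,0,-1.3,-0.2,3.2,-1],[0,-3.3,0,-1.1,-0.2,3.3,-1],[0,-3.3,0,-0.9,-0.2,3.3,-1],[0,-3.3,0,-0.7,-0.1,3.4,-1],[0,-3.3,0,-0.5,-0.1,3.4,-1],[0,-3.3,0,-0.3,-0.1,3.4,-1],[0,-3.3,0,-0.1,-0.1,3.4,-1],[0,-3.3,0,0.1,-0.1,3.4,-1],[0,-3.3,0,0.3,-0.1,2.5,-1],[0,-3,0,0.4,0,0,-1]]';python3 -c "
from plan import *
plan([506.1,82.8,160],3.35,36)"
```

```text
clock: 22.32
eef_pos: [504.6, -15.6, 164.1]
tcp_rot: [-1.569, 0.0, 0.083]
contact_force: [0.4, -0.2, -1.5]
opening: 0.353
t 22.32 pos [504.61 -15.61 164.07] yaw 4.78 down [-0.  0. -1.] F [ 0.4  -0.21 -1.52] open 0.353 q6 -0.12
rows 3 dyaw -1.43 level err [-0.12 -0.   -0.02]
0 turn y 0.5 shift [0.32 0.14 3.26]
1 turn y 0.5 shift [0.3  0.14 3.27]
2 turn y 0.5 shift [0.27 0.14 3.27]
```

```bash
python3 -m crank '[[-0.1,0.5,0,0.3,0,1.8,-1],[0,0.5,0,0.3,0,2.0,-1],[0,0.4,0,0.3,0.1,2.0,-1],[0,0,0,0.1,0.1,1.5,-1],[0,0,0,0,0.1,0.8,-1],[0,0,0,0,0,0.3,-1],[0,0,0,0,0,0,-1],[0,0,0,0,0,0,-1],[0,0,0,0,0,0,-1],[0,0,0,0,0,0,-1]]';python3 - <<'E'
from plan import *
plan([506.1,82.8,160],3.35,36)
for n in C:
    f=cams.grab_frame(n)
    cv2.imwrite(f'pics/{n}9.png',f)
zoom(cv2.imread('pics/top9.png'),200,150,160,120,5,'pics/z22.png')
zoom(cv2.imread('pics/side9.png'),240,100,130,110,6,'pics/z23.png')
E
```

```text
clock: 23.15
eef_pos: [507.9, 73.5, 160.4]
tcp_rot: [-1.572, 0.001, 0.067]
contact_force: [-0.4, -0.2, -2.3]
opening: 0.352
t 23.15 pos [507.87  73.51 160.39] yaw 3.85 down [-0. -0. -1.] F [-0.39 -0.18 -2.3 ] open 0.352 q6 0.07
rows 1 dyaw -0.5 level err [ 0.04  0.   -0.04]
0 turn y 0.5 shift [-0.11  0.04  0.94]
```

View pics/z22.png

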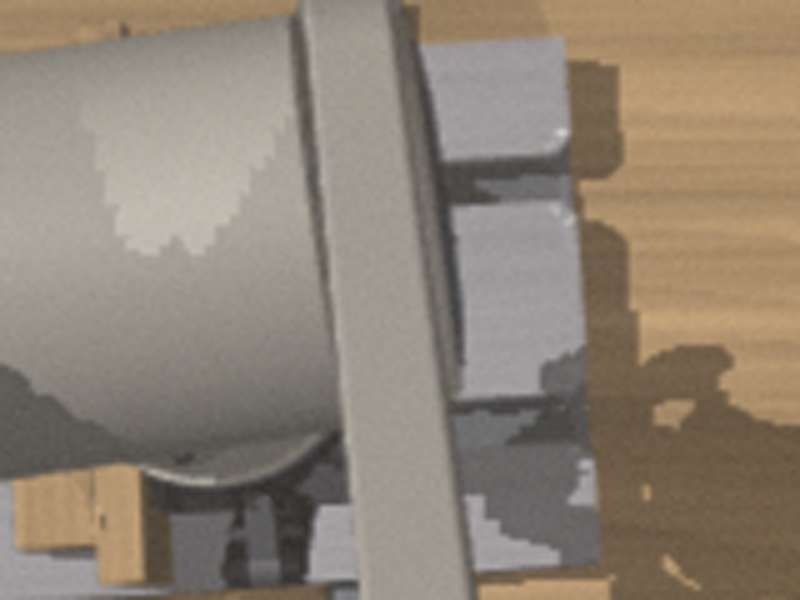

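View pics/z23.png

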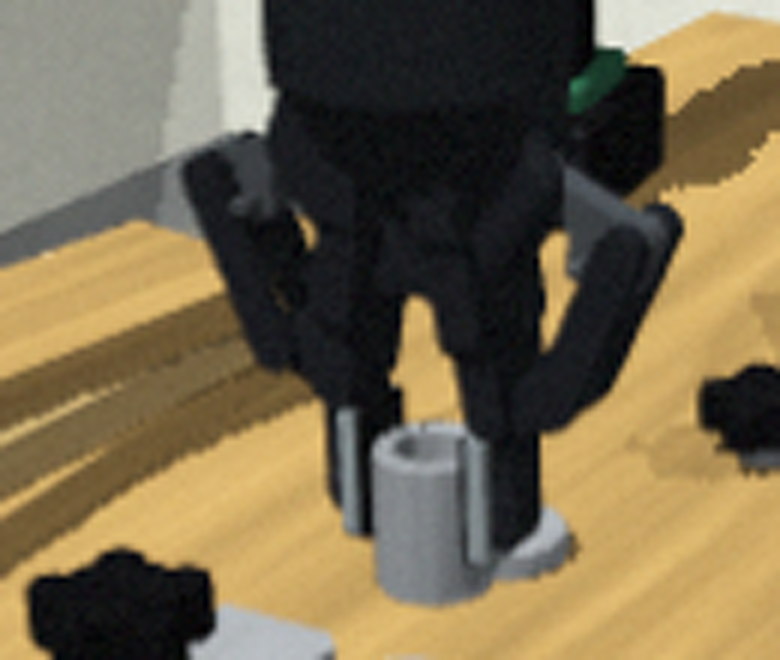

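```bash
python3 -m crank '[[0,0.5,0,-0.1,0.4,0.6,-1],[0,0,0,0,0.5,0.2,-1],[0,0,0,0,0.5,0,-1],[0,0,0,0,0.4,0,-1],[0,0,0,0,0.3,0,-1],[0,0,0,0,0,0,-1],[0,0,0,0,0,0,-1],[0,0,0,0,0,0,-1],[0,0,0,0,0,0,-1],[0,0,0,0,0,0,-1]]';python3 - <<'E'
from plan import *
plan([506.1,82.8,134],3.35,36)
f=cams.grab_frame('side')
cv2.imwrite(f'pics/side10.png',f)
zoom(f,270,140,90,90,7,'pics/z24.png')
E
```

```text
clock: 24.08
eef_pos: [506.0, 81.3, 136.6]
tcp_rot: [-1.572, 0.002, 0.056]
contact_force: [-0.8, 0.1, -1.0]
opening: 0.35
t 24.08 pos [506.01  81.31 136.55] yaw 3.21 down [-0. -0. -1.] F [-0.81  0.12 -0.96] open 0.35 q6 0.1
rows 1 dyaw 0.14 level err [ 0.05 -0.   -0.09]
0 turn y -0.1 shift [0.02 0.26 0.15]
```

View pics/z24.png

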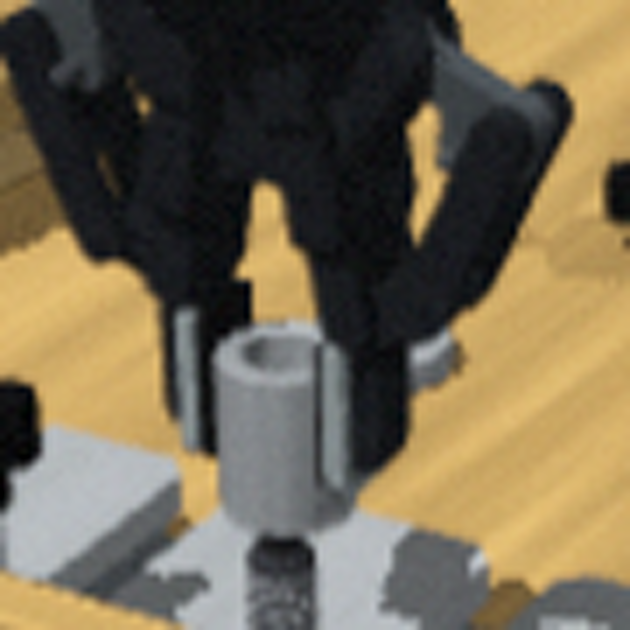

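```bash
python3 -m crank '[[0,0,0,0,0,0.16,-1],[0,0,0,0,0,0,-1],[0,0,0,0,0.2,0,-1],[0,0,0,0,0.2,0,-1],[0,0,0,0,0.2,0,-1],[0,0,0,0,0.2,0,-1],[0,0,0,0,0.2,0,-1],[0,0,0,0,0.1,0,-1],[0,0,0,0,0,0,-1],[0,0,0,0,0,0,-1]]';python3 - <<'E'
from plan import *
tb()
f=cams.grab_frame('side')
cv2.imwrite(f'pics/side11.png',f)
zoom(f,270,140,90,90,7,'pics/z25.png')
E
```

```text
clock: 24.97
eef_pos: [506.1, 83.1, 124.7]
tcp_rot: [-1.571, 0.001, 0.056]
contact_force: [0.1, -0.1, -0.9]
opening: 0.347
t 24.97 pos [506.14  83.11 124.68] yaw 3.2 down [-0. -0. -1.] F [ 0.15 -0.07 -0.93] open 0.347 q6 0.1
table [-51.81  49.95] F along/across/up -0.07346063504358837 -0.14243982093616678 -0.9278024583140575 torq [ 0.02 -0.06  0.02]
```

View pics/z25.png

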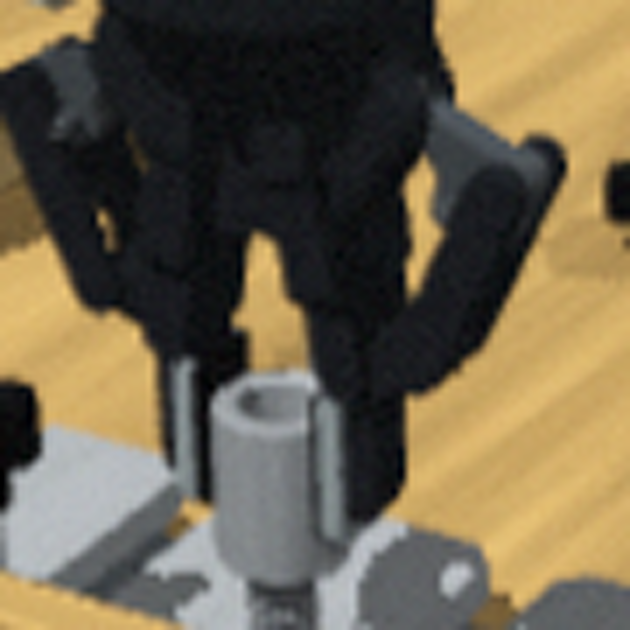

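```bash
python3 -m crank '[[0,0,0,0,0.3,0,-1],[0,0,0,0,0.3,0,-1],[0,0,0,0,0.3,0,-1],[0,0,0,0,0.3,0,-1],[0,0,0,0,0.3,0,-1],[0,0,0,0,0.3,0,-1],[0,0,0,0,0.3,0,-1],[0,0,0,0,0.2,0,-1],[0,0,0,0,0,0,-1],[0,0,0,0,0,0,-1]]';python3 - <<'E'
from plan import *
tb()
E
```

```text
clock: 25.85
eef_pos: [506.1, 83.2, 99.0]
tcp_rot: [-1.571, 0.001, 0.056]
contact_force: [0.1, -0.7, -1.2]
opening: 0.346
t 25.85 pos [506.14  83.16  98.97] yaw 3.2 down [-0. -0. -1.] F [ 0.14 -0.73 -1.16] open 0.346 q6 0.1
table [-51.76  49.95] F along/across/up -0.7407357420018914 -0.09957571851559598 -1.159984948566374 torq [ 0.08 -0.03  0.02]
```

```bash
python3 -m crank '[[0,0,0,0,0.3,0,-1],[0,0,0,0,0.4,0,-1],[0,0,0,0,0.4,0,-1],[0,0,0,0,0.4,0,-1],[0,0,0,0,0.4,0,-1],[0,0,0,0,0.3,0,-1],[0,0,0,0,0.2,0,-1],[0,0,0,0,0.1,0,-1],[0,0,0,0,0,0,-1],[0,0,0,0,0,0,-1]]';python3 - <<'E'
from plan import *
tb()
E
```

```text
clock: 26.68
eef_pos: [506.2, 83.3, 71.2]
tcp_rot: [-1.571, 0.001, 0.056]
contact_force: [-0.3, 0.5, -1.3]
opening: 0.35
t 26.68 pos [506.24  83.31  71.19] yaw 3.2 down [-0. -0. -1.] F [-0.34  0.54 -1.3 ] open 0.35 q6 0.1
table [-51.62  49.84] F along/across/up 0.5537401635316127 0.3033066344896171 -1.2978267041792164 torq [ 0.15  0.03 -0.01]
```

```bash
python3 -m crank '[[0,0,0,0,0.15,0,-1],[0,0,0,0,0.15,0,-1],[0,0,0,0,0,0,-1],[0,0,0,0,0,0,-1],[0,0,0,0,0.1,0,-1],[0,0,0,0,0,0,-1],[0,0,0,0,0,0,-1],[0,0,0,0,0.1,0,-1],[0,0,0,0,0,0,-1],[0,0,0,0,0.1,0,-1]]';python3 - <<'E'
from plan import *
tb()
E
```

```text
clock: 27.52
eef_pos: [507.0, 83.3, 66.8]
tcp_rot: [-1.571, -0.001, 0.056]
contact_force: [-6.5, -1.5, 23.2]
opening: 0.353
t 27.52 pos [507.    83.34  66.83] yaw 3.2 down [ 0. -0. -1.] F [-6.55 -1.49 23.22] open 0.353 q6 0.1
table [-51.63  49.08] F along/across/up -1.109432383078276 6.622162108828714 23.221849763790114 torq [-0.06  1.15  0.04]
```

```bash
python3 -m crank '[[0,0,0,0,-0.03,0,-1],[0,0,0,0,0,0,-1],[0,0,0,0,0,0,-0.2],[0,0,0,0,0,0,0],[0,0,0,0,0,0,0.2],[0,0,0,0,0,0,0.2],[0,0,0,0,0,0,0.2],[0,0,0,0,-0.5,0,0.2],[0,0,0,0,-1.5,0,0.2],[0,0,0,0,-2.5,0,0.2]]';python3 - <<'E'
from plan import *
tb()
E
```

```text
clock: 28.35
eef_pos: [504.3, 82.7, 109.7]
tcp_rot: [-1.572, 0.006, 0.056]
contact_force: [1.2, 0.0, -0.3]
opening: 0.6
t 28.35 pos [504.33  82.67 109.71] yaw 3.21 down [-0.01 -0.   -1.  ] F [ 1.15  0.02 -0.3 ] open 0.6 q6 0.1
table [-52.14  51.79] F along/across/up -0.050379465654692195 -1.1510460756748497 -0.30260446809952346 torq [ 0.01 -0.07 -0.03]
```

```bash
python3 -m crank '[[0,0,0,0,-3,0,0.2],[0,0,0,0,-3,0,0.2],[0,0,0,0,-3,-1.5,0.2],[0,0,0,0,-1.5,-3.5,0.2],[0,0,0,0,-0.5,-4,0.2],[0,0,0,0,0,-4,0.2],[0,0,0,0,0,-4,0.2],[0,0,0,0,0,-3,0.2],[0,0,0,0,0,0,0.2],[0,0,0,0,0,0,0.2]]';python3 - <<'E'
from plan import *
tb()
for n in C:
    f=cams.grab_frame(n)
    cv2.imwrite(f'pics/{n}12.png',f)
t=cv2.imread('pics/top12.png')
zoom(np.clip((t/255.)**.6*255,0,255).astype(np.uint8),215,185,80,80,7,'pics/z26.png')
zoom(cv2.imread('pics/side12.png'),240,150,130,110,6,'pics/z27.png')
E
```

```text
clock: 29.18
eef_pos: [519.4, -125.1, 236.3]
tcp_rot: [-1.575, -0.007, 0.06]
contact_force: [-0.2, 0.9, -0.5]
opening: 0.597
t 29.18 pos [ 519.37 -125.07  236.31] yaw 3.46 down [ 0.01 -0.   -1.  ] F [-0.2   0.92 -0.52] open 0.597 q6 -0.3
table [-260.41   48.92] F along/across/up 0.9322502483585167 0.14857370822569432 -0.5187592013988718 torq [ 0.09  0.02 -0.01]
```

View pics/z26.png

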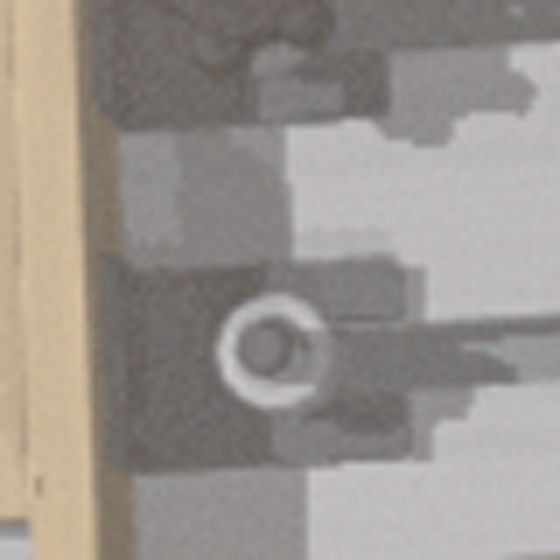

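View pics/z27.png

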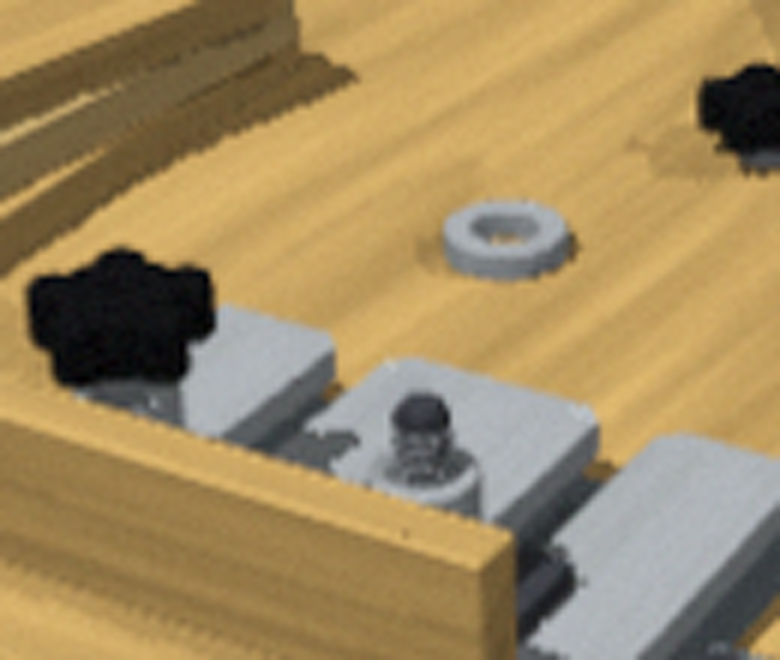

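View pics/side12.png

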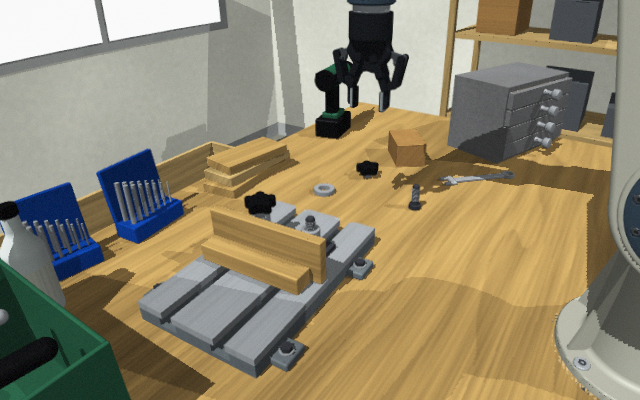

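```bash
python3 - <<'E'
from plan import *
A=lambda x,y:((x+.5)/7-.5+215,(y+.5)/7-.5+185)
print('sleeve ring z85',T(onz('top',A(273,350),85)),'edges',[T(onz('top',A(*q),85)) for q in[(217,350),(330,350),(273,293),(273,408)]])
print('stud z107',T(onz('top',A(267,347),107)))
B=lambda x,y:((x+.5)/14-.5+235,(y+.5)/14-.5+215)
print('stud before',T(onz('top',B(245,280),107)))
W=lambda x,y:((x+.5)/6-.5+240,(y+.5)/6-.5+150)
a=cv2.imread('pics/side7.png').astype(int);b=cv2.imread('pics/side12.png').astype(int)
d=abs(a-b).max(2)[205:222,300:322];print(d)
s=cv2.absdiff(cv2.imread('pics/side0.png'),cv2.imread('pics/side12.png')).max(2)>60
print([st for st in cv2.connectedComponentsWithStats(s.astype(np.uint8))[2] if st[4]>40])
E
```

```text
sleeve ring z85 [-53.18  50.06] edges [array([-37.83,  49.06]), array([-68.81,  51.08]), array([-53.97,  34.32]), array([-52.37,  65.99])]
stud z107 [-53.6   51.18]
stud before [-52.3   51.84]
[[ 4  3  2  2  4  4  3  3  3  2  5  1  2  2  3  3  5  5  1  1  4  5]
 [ 6  4  3  4  3  5  5  7  2  3  4  2  2  3  1  7  3  2  6  4  5  4]
 [ 6  4  1  3  6  3  1  1  2  2  6  3  4  7  4  2  5  3  6  2  3  7]
 [ 5  5  4  2  2  4  2  8  2  5  5  4  5  3  5  2  4  1  6  1  4  5]
 [ 4  4  3  6  6  5  3  5  3  1  2  6  5  2  7  2  3  4  2  5  7  2]
 [ 2  2  1  5  5  4  4  4  4  2  4  7  5  2  4  4  8  2  4  1  6  4]
 [ 5  8  6  1  3  5  7  7  6  4  1  3  6  3  3  2  1  5  5  4  5  6]
 [ 4  2  3  3  1  1  4  3  5  3  1  2  2  4  7  4  4  5  1  2  4  6]
 [ 6  9  4  3  5  3  6  3  5  6  6  4  5  2  1  2  8  4  2  3  5  4]
 [ 3  5  3  9  6  4  3  6 16  5  1 11  4  4  3  5  2  3  6  4  4  2]
 [ 5  4  3  2  5  8  7  3 17  6  2 18 10 17  4  5  1  5  4  2  2  5]
 [ 2  4  2  2  4  1  1  3  2  2  2  4  3 46  9  4  1  9  2  1  6  6]
 [ 4  5  4  4  5  5  3  5  5  5  1  2  1 41 10  5  1  1  5  2  2  1]
 [ 1  7  4
[... 542 characters left out ...]
0,  11,   6,  44], dtype=int32), array([ 392,   82,  202,  219, 7994], dtype=int32), array([553,  89,   9,  10,  64], dtype=int32), array([548, 105,  14,  11,  86], dtype=int32), array([544, 122,  11,  10,  81], dtype=int32), array([372, 155,   8,  22, 118], dtype=int32), array([560, 166,  51,  24, 863], dtype=int32), array([365, 177,  28,  24, 284], dtype=int32), array([627, 179,  13,  20, 121], dtype=int32), array([610, 197,  22,  58, 545], dtype=int32), array([304, 216,  15,  15, 147], dtype=int32), array([633, 244,   7,  14,  62], dtype=int32), array([595, 262,  35,  48, 173], dtype=int32), array([ 605,  285,   35,   65, 1142], dtype=int32), array([586, 290,  14,  23, 110], dtype=int32)]
```

```bash
python3 -c "
from rig import r,order
print(order.sign_off()); print(r.sense()['clock'])"
```

```text
the job is handed in; nothing more can be done
None
the job is handed in; nothing more can be done
```

I set the bolt and the sleeve as asked and handed the job in at about 29 s of the 72 s allowed.

**Bolt:** I gripped the T-slot bolt by its stud and turned its head square to the table. I then entered the slot's open end with the head at channel height and slid it along. It ran freely until it met the fork's closed end, which pushed back with about 17 N. I eased off, lowered it and let go.

**Sleeve:** I gripped it from two directions to centre it, then lowered it over the stud. It met the foot at the expected height, pushing back with about 23 N. I released it and moved the arm clear.

**Last checks:**
- **Stud:** the side pictures from before and after fitting the sleeve show the stud upright and unmoved. Its position along the slot came out at -51.7 mm (table x) from the arm and -52.3 to -53.6 mm from the top camera. I had estimated about -53.5 mm from the ends of the fork's legs.
- **Sleeve:** it stands round the stud, and its top ring measures 31 to 32 mm at the height of a flat-standing sleeve.
- **Disagreement:** the side camera read points 5 to 8 mm off from the top camera. I used it only for comparing positions within its own pictures.
- **Rest of the scene:** the star knob, ring, hex bolt and rail look unmoved in the last side picture. The wrench beside the sleeve's old spot was never touched on purpose, but I did not check its position separately.

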